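Latch a tube rack onto a bench shaker

ROBOT

A 6-joint arm with a two-finger parallel gripper is mounted at the origin on the work surface. World frame = base frame: x ahead of the robot, y to its left, z up, the work surface at z = 0. Lengths are in m, angles in rad, forces in N, time in s.
With the tool pointing down it reaches from about 0.3 to 0.775 m from the base axis. Payload 14.6 kg.
Tool frame: the origin (TCP) lies on the centre line of the jaws, within the pads' length; the fingertips stand 17 mm ahead of it and the grasp point (between the pads) lies 2 mm behind it; z points along the fingers, x is the direction in which the jaws open and shut, and the axes are right-handed (so a half turn about z gives the same grasp; the last joint's range is limited). The gripper opens to 94 mm and grips with 3 to 60 N. Pads are 16 mm wide; open, the fingers measure 119 mm over their backs; the gripper's body (75 mm by 177 mm) begins 78 mm behind the grasp point.
Start: joints at [-1.3, 0.3, 1.521, -0, 1.321, -0.067], TCP at [0.182, -0.519, 0.222] pointing down, gripper open.
Joint ranges: [-3.03, 3.03], [-0.79, 2.21], [0.23, 2.52], [-1.04, 4.18], [0, 3.07], [-2.55, 2.55]. Speed limits (rad/s): [2.22, 2.22, 2.57, 3.14, 3.14, 3.14].

INTERFACE

Orientations are given as [roll, pitch, yaw] about the fixed x, y, z axes, in that order (R = Rz(yaw) Ry(pitch) Rx(roll)).
In Python, from station import ctrl gives the robot as it stands. The module is installed in compiled form; this text tells all that it offers.
- The arm moves only by the tool drive_tool, never from a script. Its argument "increments" is a list of rows, each a list of 3 entries, a list of its own where there are three numbers: the turn, a rotation vector about the tool's x, y, z in degrees, then the shift along the tool's x, y, z in mm, then the opening, from 0 (shut) to 1 (fully open). In form: [[[ax, ay, az], [dx, dy, dz], hand], ...]. A call has 1 to 20 rows; each row shifts and turns the commanded pose from where the row before left it, along the tool's axes as they then stand; what a row does not reach is not made up. A row lasts 1/8 s, in which the tool goes at most 62.5 mm and 10.7 degrees, less where a joint would pass 70% of its speed; a pose out of reach is approached as far as the arm can. A call with a gripper value outside its range is refused whole. The fingers move at their own pace and stop on an object; "squeeze" is the grip in N (left out, the last holds). Time passes only in rows, so rows that do not move let the fingers close. It gives the time, the measured TCP pose, the force and the opening at its end, in the units of the state.
- ctrl.get_obs(): the state, without advancing time (a new reading comes with each control period).
- ctrl.camera(name): name is "side" or "top" or "wrist"; returns the picture (480x640x3 uint8, red, green, blue); there is no depth.
- ctrl.calibration(name): a dict with "fx", "fy", "cx", "cy" (pixels), "k1" (the pictures are not rectified: a ray, as slopes to the right and down, at radius r is drawn at 1 + k1 r^2 times it, then the intrinsics apply), "rvec" (rotation vector, rad) and "tvec" (3), from world to camera coordinates, as OpenCV has them. Camera axes: x right, y down, z forward; pixel columns grow to the right and rows downward; lengths in m; the calibration is good to about 2 mm. A picture is of the moment at which its call begins: read the wrist's pose just before it. calibration takes no time and is no camera call; for the wrist camera it gives the pose at the moment of the call.
- ctrl.hand_in(): hands the job in, once; it reports no verdict.
The state is a dict: "time_s": time; "qpos": joint angles; "joint_vel": joint speeds; "tau": joint torques, N m; "ee_pos": TCP position; "eef_rot": TCP orientation; "force": force on the tool from outside, world axes, zero at the start; "moment": the same for the moment, N m; "grip_width": finger opening in m.
Only numpy, scipy, OpenCV 4.12 (cv2) and the standard library are available. Lean on these libraries where they do the work, as an engineer would, in place of code of your own. Each camera call takes 0.05 s, during which the arm holds its last target.

TASK

Clamp the yellow tube rack onto the shaker with its draw latch: draw the wire loop out over the hook-shaped keeper on the rack, lower its bar to the hook's floor and pull it back under the hook's overhang, then swing the red lever over past its toggle point until it lies shut and stays, with the rack pulled tight against the rubber bumpers. Work gently: do not force the loop down on the rack or ram the lever, and leave the bottle, the jar and the tip box alone.

Things in the scene. Friction and masses are not known exactly. Their poses are not given: they have to be found in the camera images.
- latch_pivot (a point): The latch lever's pivot, on the fixed white shaker (180 x 280 x 55 mm). Here +y runs level from latch to rack, +x is the hinge axis, z up; the latch is symmetric about the y-z plane. The shaker's deck is 27 mm below, the table 82 mm below.
- lever (a joint): Lever angle, rad. 0 = shut on its stop: level, pointing to -y of latch_pivot. Grows as it swings up and over towards the rack: pi/2 upright, 2.5 end of travel. Stays where left (0.03 N m friction). Once the loop pulls, closing takes up to about 5 N on the grip; the toggle point is 0.1 to 0.3: past it the pull helps, but follow on gently to the stop. Starts at 0.85 to 1.1.
- lever_grip (a point): The lever's red plastic grip, this point at its middle: 26 mm (x) x 44 mm (y, along the lever) x 7 mm thick (z). It turns with the lever. With the lever shut its middle is 52 mm to -y of the pivot and 3 mm above it; its free end is 74 mm from the pivot.
- loop: The wire loop: U of 5 mm steel wire, 35 mm wide, 80.7 mm long. Origin at its hinge on the lever's 18 mm crank, +y along the loop to its far bar, +x the hinge axis; it stays at the angle it is left at. The crank pin is at 202 degrees minus the lever angle about the pivot, from +y towards +z, so drawing the loop out swings the lever to the rack (2 N).
- loop_bar (a point): Middle of the loop's far crossbar (5 mm wire, 35 mm long along x), 80.7 mm from the loop's hinge; frame parallel to the loop's. At the start it is raised, on the latch side of the keeper: it must be drawn out over the hook (which swings the lever to 2 rad or more), lowered, and pulled back under the overhang, or it lifts off when the lever moves.
- loop_tab (a point): Where to pinch the loop's red tab: 36 mm from the bar's middle (15.2 mm along the loop's +y, 32.6 mm along its +z). The tab is a plate 12 mm wide along x (pinch it across this), 4 mm thick, rising from the bar at 65 degrees to the loop's +y and ending 12 mm beyond this point. Frame parallel to the loop's.
- keeper (a point): NOMINAL seat of the bar's middle in the rack's keeper hook; +y away from the latch. The hook is set by hand: all of it really sits up to 5 mm higher or lower; feel for it. From the seat: lip inner face 2.5 mm to -y; overhang (14 mm wide) from there to 1 mm to +y, underside 5.5, top 8.5 mm up; floor 2.5 mm down, open from the overhang to the rack's face 15.5 mm to +y.
- rack: Loose yellow tube rack, 116 (x) x 76 (y) x 38 mm with ends (13 mm thick) raised to 62 mm, about 0.65 kg, on the shaker's deck between low side guides; origin at the middle of its underside. Tube caps stand 8 mm above its top in the half away from the latch. It starts 10 to 14 mm short of the bumpers; the latch pulls it against them.
- bumper0 (a joint): How far one rubber bumper is squeezed (m), 0 = free, spring of 5.5 N/mm. The bumpers face the rack, 50 mm either side of the latch plane.
- bumper1 (a joint): How far the other rubber bumper is squeezed (m), the same.
- reagent: Bystander: amber bottle, 56 mm across, 110 mm tall, origin under its middle. Leave it alone.
- tipbox: Bystander: blue tip box with a clear top, 75 x 110 x 59 mm, origin under its middle. Leave it alone.
- jar: Bystander: white jar with a blue cap, 60 mm across, 70 mm tall, origin under its middle. Leave it alone.
Mind the look-alikes: they are no part of the job. There is more than one size of the rack; the job needs the middle-sized.

How it is judged:
On the way, in this order (a step that is already met when the one before it is completed fails the run):
1. the loop's bar lies in the keeper hook, under its overhang, with the lever still up (value of joint lever above 0.6 rad and y of keeper_hook_c2 in the frame of loop_bar between -0.0045 and 0.004 m and z of keeper_hook_c2 in the frame of loop_bar between 0.002 and 0.01 m), for 0.2 s.
2. the lever is shut past its toggle point, with the loop pulling on the keeper (value of joint lever below 0.08 rad and contact force between loop and rack above 15 N), for 0.2 s.
At the end, for the whole second after the job is handed in: The lever is shut (within 0.08 rad of its stop), the loop's bar is in the keeper hook, under the overhang, and pulls on the rack with more than 15 N, both bumpers are squeezed by more than 1 mm, the rack stands flat (within 0.06 rad) and still (all of step 2 and value of joint each of bumper0, bumper1 above 0.001 m and angle between rack's own z axis and vertical below 0.06 rad and linear speed of rack below 0.01 m/s and y of keeper_hook_c2 in the frame of loop_bar between -0.0045 and 0.004 m and z of keeper_hook_c2 in the frame of loop_bar between 0.002 and 0.01 m); the robot touches nothing.
It fails at once if the loop was forced down on the rack: more than 20 N between them while the lever is still well open (over 1.3 rad) (value of joint lever above 1.3 rad and contact force between loop and rack above 20 N).
It fails at once if the robot pressed on the rack with more than 15 N (contact force between any of the arm, the fingers and rack above 15 N).
It fails at once if the robot rammed the lever's grip: more than 20 N on it (contact force between any of the arm, the fingers and lever_c1 above 20 N).
It fails at once if the bottle, the tip box or the jar was moved by more than 15 mm (distance of any of reagent, tipbox, jar from where it was at the start of the episode above 0.015 m).
It also fails if it takes over 64 s, if anything falls off the work surface, if the arm or the gripper's body presses on something with over 40 N, if the wrist force passes 120 N, or if a joint passes its speed limit or range.

## Working session

There is one attempt and no reset: what is moved stays moved. The work goes in short steps, Python scripts to look and compute and a tool call to move; the robot and the scene stay as the last step left them, time stands still between calls to the robot, and variables do not carry over. Pictures are saved under pics/ and viewed, and the job is handed in when it is done.

Besides the shell and the picture viewer there is one more tool, called as a command line: name --argument value ..., lists and objects as JSON in quotes. drive_tool: Moves the arm, as the interface text tells. Its arguments: {"type":"object","properties":{"increments":{"type":"array"},"squeeze":{"type":"number"}},"required":["increments"]}

```bash
ls; mkdir -p pics
python3 - <<'E'
from station import ctrl
import cv2
o=ctrl.get_obs()
print(o)
for n in ["side","top","wrist"]:
    im=ctrl.camera(n); cv2.imwrite(f"pics/{n}0.png",im[:,:,::-1]); c=ctrl.calibration(n); print(n,c)
E
```

```text
pics
{'time_s': 0.0, 'qpos': array([-1.29958884e+00,  3.00487672e-01,  1.52154064e+00,  1.63487802e-05,
        1.32069934e+00, -6.65959452e-02]), 'joint_vel': array([ 0.00075211,  0.00050594,  0.00142244, -0.0010675 , -0.00265052,
       -0.00083798]), 'tau': array([ 6.62401508e-04, -5.31803763e+01, -3.52739775e+01,  7.08385091e-02,
        2.43275869e-02, -9.21829610e-05]), 'ee_pos': array([ 0.18222076, -0.51869667,  0.22189434]), 'eef_rot': array([-3.14150132e+00,  1.13142680e-03, -1.23299690e+00]), 'force': array([-0.32346362, -0.50560114, -0.11315732]), 'moment': array([-0.02719348, -0.02793146, -0.00495478]), 'grip_width': 0.09414446635582584}
side {'fx': 524.9374870418992, 'fy': 524.9374870418992, 'cx': 319.1195233687472, 'cy': 249.18809827873278, 'k1': -0.09690907902967393, 'rvec': array([ 0.28882836, -2.73755599,  1.34935841]), 'tvec': array([0.54766115, 0.12014393, 0.89018478])}
top {'fx': 443.8414600307937, 'fy': 443.8414600307937, 'cx': 319.7645301331586, 'cy': 239.69743342034945, 'k1': -0.01825806025831522, 'rvec': array([ 2.18396103, -2.12442393,  0.14679206]), 'tvec': array([0.0462751 , 0.55595989, 0.80794931])}
wrist {'fx': 428.49816444970816, 'fy': 428.49816444970816, 'cx': 311.58385380314814, 'cy': 242.3118465393449, 'k1': 0.01732300793445543, 'rvec': array([-2.38381699,  1.68624325,  0.22353526]), 'tvec': array([-0.54952756, -0.02865613,  0.39099255])}
```

View pics/side0.png

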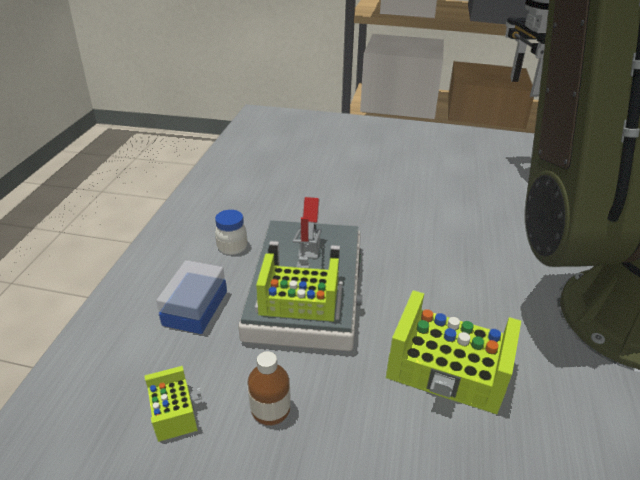

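View pics/top0.png

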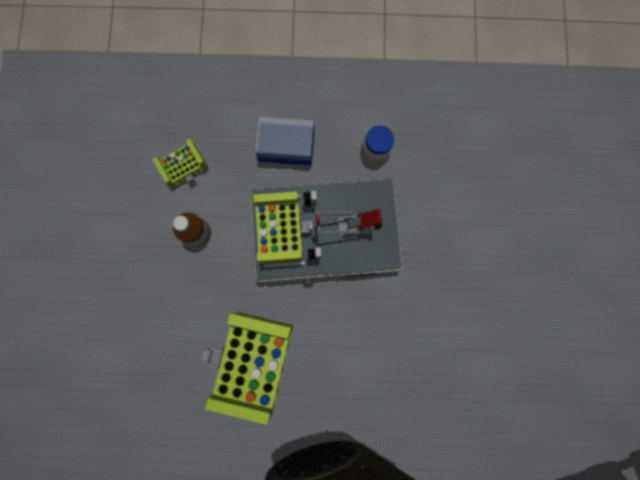

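View pics/wrist0.png

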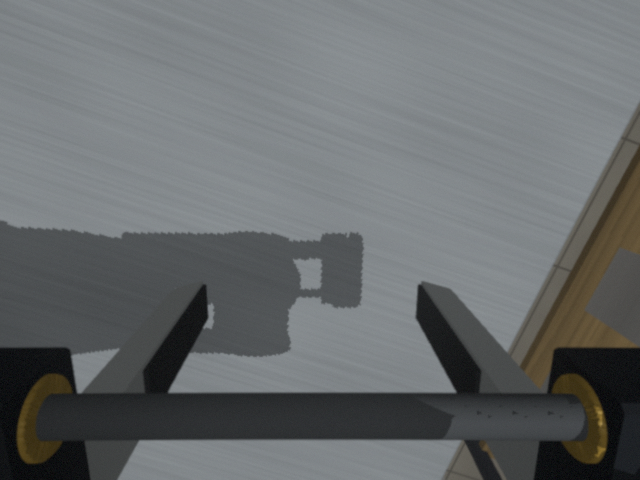

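Rack candidates: the one on the shaker at side (298,288), top (278,228); the small one at side (172,405), top (180,163); the large one at side (455,355), top (250,368). I choose the middle-sized one on the shaker, which is next to the latch. I'll check that in a close crop.

```bash
cat > h.py <<'E'
import numpy as np, cv2
from station import ctrl
from scipy.spatial.transform import Rotation as Ro
def cam(n):
    c=ctrl.calibration(n); R=cv2.Rodrigues(np.array(c["rvec"]))[0]; t=np.array(c["tvec"]).reshape(3); return c,R,t
def ray(n,u,v,C=None):
    c,R,t=C or cam(n)
    x=(u-c["cx"])/c["fx"]; y=(v-c["cy"])/c["fy"]
    rd=np.hypot(x,y); r=rd
    for _ in range(20): r=rd/(1+c["k1"]*r*r)
    s=r/rd if rd>0 else 1
    d=R.T@np.array([x*s,y*s,1]); return -R.T@t, d/np.linalg.norm(d)
def onz(n,u,v,z,C=None):
    o,d=ray(n,u,v,C); return o+d*(z-o[2])/d[2]
def tri(rays):
    A=np.zeros((3,3));b=np.zeros(3)
    for o,d in rays:
        P=np.eye(3)-np.outer(d,d);A+=P;b+=P@o
    p=np.linalg.solve(A,b); return p,[np.linalg.norm((np.eye(3)-np.outer(d,d))@(p-o)) for o,d in rays]
def proj(n,p,C=None):
    c,R,t=C or cam(n); q=R@np.asarray(p,float)+t; x,y=q[:2]/q[2]; r2=x*x+y*y; s=1+c["k1"]*r2
    return np.array([c["cx"]+c["fx"]*x*s,c["cy"]+c["fy"]*y*s])
E
python3 - <<'E'
import cv2
from h import *
a=cv2.imread("pics/top0.png")[165:295,235:415]; cv2.imwrite("pics/topc.png",cv2.resize(a,None,fx=4.4,fy=4.4,interpolation=cv2.INTER_CUBIC))
a=cv2.imread("pics/side0.png")[190:350,235:375]; cv2.imwrite("pics/sidec.png",cv2.resize(a,None,fx=3.7,fy=3.7,interpolation=cv2.INTER_CUBIC))
for n in("side","top"):
    c,R,t=cam(n); print(n,-R.T@t,R)
for uv in [(253,186),(391,180),(400,268),(258,280)]: print(onz("top",*uv,0.055))
E
```

```text
side [0.41854502 0.73115528 0.6301018 ] [[-0.97939335 -0.20139711  0.01509537]
 [-0.1346367   0.59536783 -0.79209223]
 [ 0.15053779 -0.77780226 -0.61021474]]
top [0.44275237 0.0629964  0.87408046] [[ 0.0272816  -0.99961383  0.00528324]
 [-0.99084063 -0.02774065 -0.13215636]
 [ 0.13225188 -0.00162942 -0.9912148 ]]
[0.65096294 0.19072268 0.055     ]
[ 0.67014886 -0.07045443  0.055     ]
[ 0.503412   -0.08809739  0.055     ]
[0.4741103  0.17315754 0.055     ]
```

View pics/topc.png

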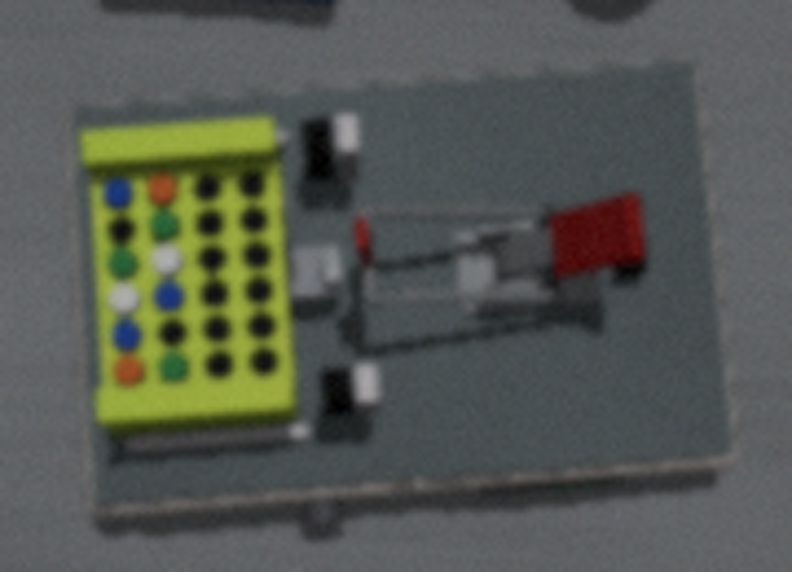

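View pics/sidec.png

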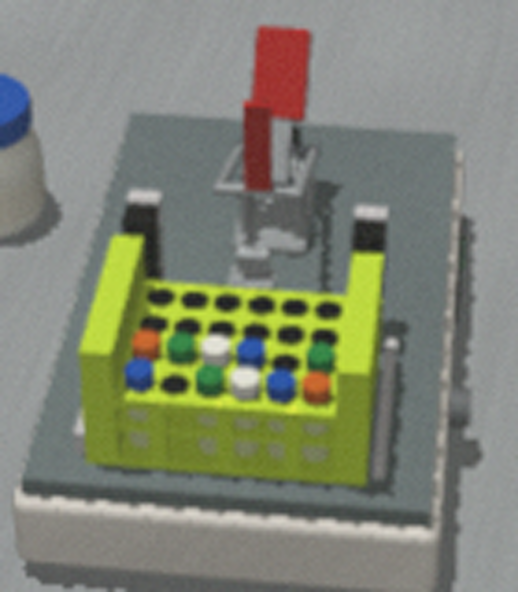

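The close crops confirm it. The chosen rack stands on the grey deck between guides with its hook facing the latch, crop top (315,270). The lever grip is at crop top (598,235) and the loop tab at (362,240). Next I'll work out the latch frame and a wrist viewing pose.

Run:
```python
from h import *
o=ctrl.get_obs(); c,R,t=cam("wrist"); p=-R.T@t
Rt=Ro.from_euler('xyz',o["eef_rot"]).as_matrix()
print("cam pos in tool",Rt.T@(p-o["ee_pos"]),"cam axes in tool (cols x,y,z)\n",(Rt.T@R.T).round(3))
T=lambda u,v:(u/4.4+235,v/4.4+165); S=lambda u,v:(u/3.7+235,v/3.7+190)
def two(name,a,b): 
    q,e=tri([ray("top",*T(*a)),ray("side",*S(*b))]); print(name,q.round(4),np.round(e,4))
two("tab top",(361,225),(258,103))
two("grip free end mid",(641,230),(283,28))
two("grip base mid",(556,245),(278,115))
two("bar L?",(362,212),(232,150))
tgt=np.array([0.565,0.02,0.33]); print("tool shift mm",Rt.T@(tgt-o["ee_pos"])*1000)
```

```text
cam pos in tool [-1.30122379e-04 -7.44612815e-02 -1.62445770e-01] cam axes in tool (cols x,y,z)
 [[ 1.     0.002  0.   ]
 [-0.002  0.966  0.259]
 [ 0.    -0.259  0.966]]
tab top [0.5732 0.0671 0.1673] [0.0022 0.0022]
grip free end mid [ 0.5827 -0.0399  0.1374] [0.0006 0.0006]
grip base mid [ 0.5798 -0.0103  0.1078] [0.0008 0.0008]
bar L? [0.584  0.0671 0.1409] [0.0014 0.0014]
tool shift mm [-381.51557418 -539.70035133 -107.61508433]
```

drive_tool --increments '[[[0, 0, 0], [-27, -38.5, -8], 1], [[0, 0, 0], [-27, -38.5, -8], 1], [[0, 0, 0], [-27, -38.5, -8], 1], [[0, 0, 0], [-27, -38.5, -8], 1], [[0, 0, 0], [-27, -38.5, -8], 1], [[0, 0, 0], [-27, -38.5, -8], 1], [[0, 0, 0], [-27, -38.5, -8], 1], [[0, 0, 0], [-27, -38.5, -8], 1], [[0, 0, 0], [-27, -38.5, -8], 1], [[0, 0, 0], [-27, -38.5, -8], 1], [[0, 0, 0], [-27, -38.5, 0], 1], [[0, 0, 0], [-27, -38.5, 0], 1], [[0, 0, 0], [-27, -38.5, 0], 1], [[0, 0, 0], [-27, -38.5, 0], 1]]'

```text
time_s: 1.9
ee_pos: [0.5662, 0.0178, 0.3023]
eef_rot: [3.141, 0.0, -1.233]
force: [0.9, 0.1, 0.2]
grip_width: 0.0939
```

drive_tool --increments '[[[0, 0, -9.5], [0, 0, 0], 1], [[0, 0, -9.5], [0, 0, 0], 1], [[0, 0, -9.5], [0, 0, 0], 1], [[0, 0, -9.5], [0, 0, 0], 1], [[0, 0, -9.5], [0, 0, 0], 1], [[0, 0, -9.5], [0, 0, 0], 1], [[0, 0, -9.5], [0, 0, 0], 1], [[0, 0, -9.5], [0, 0, 0], 1], [[0, 0, 0], [0, 0, 0], 1]]'

```text
time_s: 3.02
ee_pos: [0.5655, 0.0164, 0.3022]
eef_rot: [-3.142, 0.0, 0.092]
force: [0.3, -0.1, 0.1]
grip_width: 0.094
```

Run:
```python
from h import *
o=ctrl.get_obs(); print(o["ee_pos"],o["eef_rot"],o["force"])
cv2.imwrite("pics/w1.png",ctrl.camera("wrist")[:,:,::-1])
```

```text
[0.56548273 0.01635191 0.30223657] [-3.14157057e+00  4.25653761e-04  9.24266395e-02] [ 0.29960359 -0.06995835  0.0976174 ]
```

View pics/w1.png

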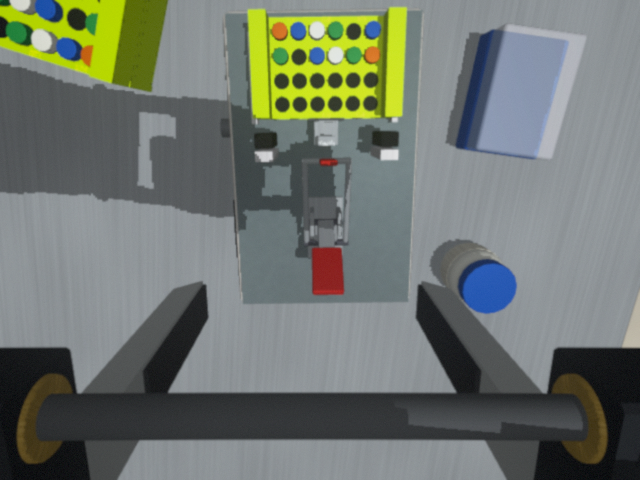

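Run:
```python
from h import *
im=cv2.imread("pics/w1.png")
a=im[100:310,220:430]; cv2.imwrite("pics/w1c.png",cv2.resize(a,None,fx=2.85,fy=2.85,interpolation=cv2.INTER_CUBIC))
C=cam("wrist")
for n,uv in dict(dTL=(227,12),dTR=(422,12),dBL=(243,302),dBR=(408,302)).items(): print(n,onz("wrist",*uv,0.055,C).round(4))
hsv=cv2.cvtColor(im,cv2.COLOR_BGR2HSV)
y=cv2.inRange(hsv,(25,120,120),(40,255,255)); y[:,:180]=0
ys,xs=np.nonzero(y); print(xs.min(),xs.max(),ys.max())
r=cv2.inRange(hsv,(0,150,80),(6,255,255))|cv2.inRange(hsv,(174,150,80),(180,255,255))
n,l,s,ce=cv2.connectedComponentsWithStats(r)
for i in range(1,n):
    if s[i,4]>15: print(s[i],ce[i])
```

```text
dTL [0.4767 0.1795 0.055 ]
dTR [0.6439 0.1948 0.055 ]
dBL [ 0.5036 -0.0879  0.055 ]
dBR [ 0.6724 -0.0725  0.055 ]
248 406 119
[320 159  17   6  87] [327.83908046 161.8045977 ]
[ 313  248   31   46 1344] [327.16443452 270.86309524]
```

View pics/w1c.png

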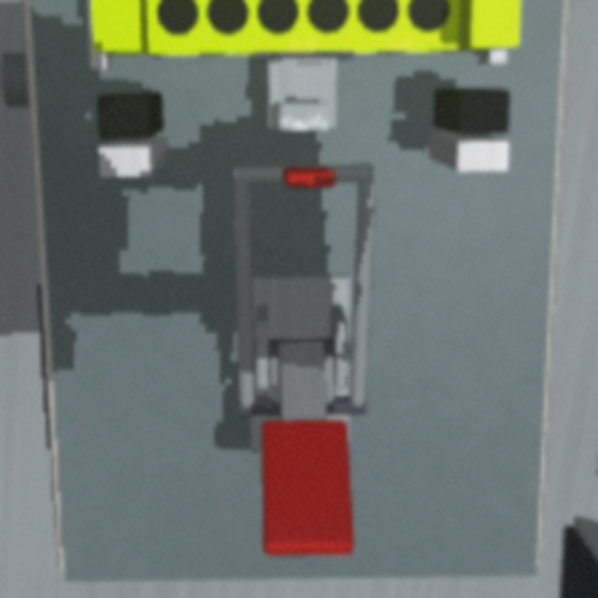

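```bash
cat > fit.py <<'E'
from h import *
from scipy.optimize import least_squares
W=lambda u,v:(u/2.85+220,v/2.85+100); T=lambda u,v:(u/4.4+235,v/4.4+165); S=lambda u,v:(u/3.7+235,v/3.7+190)
CW=cam("wrist");CT=cam("top");CS=cam("side")
def lp(x0,y0,yaw,p):  # latch coords -> world (m)
    c,s=np.cos(yaw),np.sin(yaw); return np.array([x0+c*p[0]-s*p[1],y0+s*p[0]+c*p[1],.082+p[2]])
obs=[("wrist",CW,W(265,541),(-13,74)),("wrist",CW,W(352,541),(13,74)),("wrist",CW,W(262,421),(-13,30)),("wrist",CW,W(347,421),(13,30)),
("side",CS,S(258,28),(13,74)),("side",CS,S(311,33),(-13,74)),("side",CS,S(304,118),(-13,30)),
("top",CT,T(639,195),(13,74)),("top",CT,T(645,262),(-13,74))]
def f(v,full=False):
    x0,y0,th,yaw=v; r=[]
    for n,C,uv,(a,u) in obs:
        w=6.5; y=-np.cos(th)*u+np.sin(th)*w; z=np.sin(th)*u+np.cos(th)*w
        r.append(proj(n,lp(x0,y0,yaw,np.array([a,y,z])/1000),C)-uv)
    r=np.array(r); return r if full else np.r_[r.ravel(),(yaw-.098)*100]
if __name__=="__main__":
    s=least_squares(f,[.58,0.02,.9,.098]); print(s.x); print(f(s.x,True).round(1))
    x0,y0,th,yaw=s.x
    # tab: triangulate
    q,e=tri([ray("wrist",*W(309,172),CW),ray("top",*T(361,225),CT),ray("side",*S(258,103),CS)]); print("tab end",q,e)
    c,si=np.cos(yaw),np.sin(yaw); L=lambda q:np.array([c*(q[0]-x0)+si*(q[1]-y0),-si*(q[0]-x0)+c*(q[1]-y0),q[2]-.082])*1000
    print("tab end latch",L(q))
    # bar: intersect wrist rays w/ side rays
    q,e=tri([ray("wrist",*W(303,172),CW),ray("side",*S(262,188),CS)]);print("bar mid",L(q),e)
    for nm,uv in dict(hookL=W(270,60),hookfrontL=W(276,100),hookfrontR=W(334,100),rackL=W(93,50),rackR=W(519,47),bumpL=W(128,110),bumpR=W(470,105)).items():
        print(nm,[L(onz("wrist",*uv,.082+z,CW)).round(1) for z in (-.01,0,.011)])
E
python3 fit.py
```

```text
[0.57831974 0.00930555 0.82579514 0.0967085 ]
[[-1.3  2.7]
 [ 0.4  2.5]
 [-0.4 -1.5]
 [-0.1 -1.7]
 [-0.8 -0.9]
 [-0.4 -1.2]
 [-0.6  0.6]
 [-2.3 -0.4]
 [-2.4 -0.5]]
tab end [0.57232112 0.06886598 0.16851846] [np.float64(0.0020366802764134532), np.float64(0.0032029331889376414), np.float64(0.0017516059826508078)]
tab end latch [-0.21956229 59.8613381  86.51846   ]
bar mid [-2.17141243 58.17788019 40.22621198] [np.float64(0.0012360018549743969), np.float64(0.0012360018549743095)]
hookL [array([ -9.6,  88.7, -10. ]), array([-9.6, 88.6,  0. ]), array([-9.7, 88.4, 11. ])]
hookfrontL [array([ -7.7,  76.7, -10. ]), array([-7.9, 76.9,  0. ]), array([-8. , 77.1, 11. ])]
hookfrontR [array([ 10.3,  76.6, -10. ]), array([ 9.7, 76.8,  0. ]), array([ 9.1, 77. , 11. ])]
rackL [array([-64.1,  91.9, -10. ]), array([-62.8,  91.7,   0. ]), array([-61.4,  91.5,  11. ])]
rackR [array([ 67.1,  92. , -10. ]), array([65.1, 91.8,  0. ]), array([62.9, 91.6, 11. ])]
bumpL [array([-54. ,  73.9, -10. ]), array([-52.9,  74.2,   0. ]), array([-51.8,  74.4,  11. ])]
bumpR [array([ 52.8,  74.8, -10. ]), array([51.1, 75.1,  0. ]), array([49.3, 75.3, 11. ])]
```

```bash
cat > g.py <<'E'
from h import *
P=dict(x0=.57832,y0=.00931,yaw=.0967)
def l2w(p):
    c,s=np.cos(P['yaw']),np.sin(P['yaw']); p=np.array(p)/1000
    return np.array([P['x0']+c*p[0]-s*p[1],P['y0']+s*p[0]+c*p[1],.082+p[2]])
def w2l(q):
    c,s=np.cos(P['yaw']),np.sin(P['yaw']); a,b=q[0]-P['x0'],q[1]-P['y0']
    return np.array([c*a+s*b,-s*a+c*b,q[2]-.082])*1000
def state():
    o=ctrl.get_obs(); return o,Ro.from_euler('xyz',o["eef_rot"]).as_matrix()
def shift(pl):
    o,R=state(); return R.T@(l2w(pl)-o["ee_pos"])*1000
E
python3 - <<'E'
from g import *
o,R=state(); print(w2l(o["ee_pos"])); print(shift([0,59.5,78]))
# hook height from side + wrist
W=lambda u,v:(u/2.85+220,v/2.85+100); S=lambda u,v:(u/3.7+235,v/3.7+190)
for b in ((252,240),(252,250),(252,262),(252,280)):
    print(b,[w2l(tri([ray("wrist",*W(304,v)),ray("side",*S(*b))])[0]).round(1) for v in (60,100,130)])
a=cv2.imread("pics/side0.png")[235:280,285:330]; cv2.imwrite("pics/sideh.png",cv2.resize(a,None,fx=13,fy=13,interpolation=cv2.INTER_CUBIC))
a=cv2.imread("pics/w1.png")[110:170,295:355]; cv2.imwrite("pics/wh.png",cv2.resize(a,None,fx=10,fy=10,interpolation=cv2.INTER_CUBIC))
E
```

```text
[-12.09065085   8.24050095 220.26488578]
[ 11.78349361 -51.33537293 142.26330015]
(252, 240) [array([-1.7, 87.9, 34.5]), array([-0.9, 77.2, 26. ]), array([-0.2, 68.7, 19.3])]
(252, 250) [array([-1.6, 88. , 29.1]), array([-0.7, 77.1, 20.4]), array([-0. , 68.5, 13.5])]
(252, 262) [array([-1.5, 88.1, 22.5]), array([-0.6, 77. , 13.5]), array([ 0.1, 68.2,  6.4])]
(252, 280) [array([-1.3, 88.2, 12.6]), array([-0.4, 76.8,  3.2]), array([ 0.4, 67.7, -4.3])]
```

View pics/sideh.png

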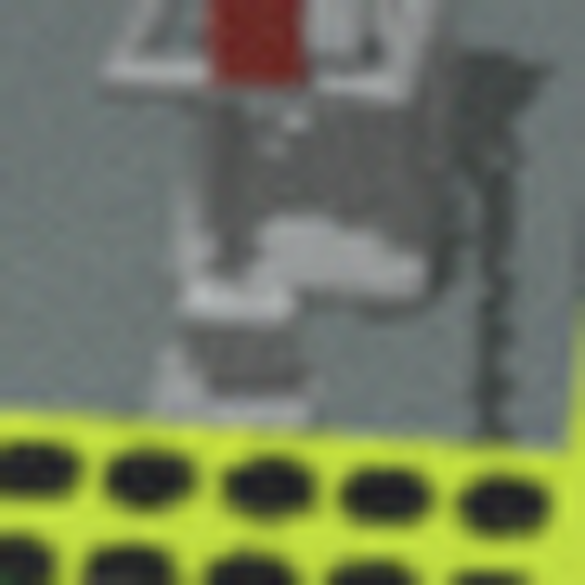

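View pics/wh.png

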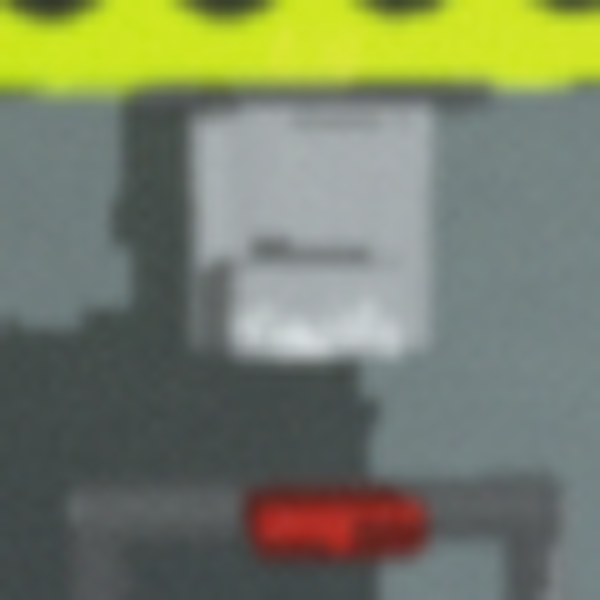

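The overhang's rack-side edge is at wrist row 135 and side row about 259.6. That puts the overhang top near z=16 mm in latch coordinates, so the seat is at about y=76, z=7.5. Next I approach the tab.

drive_tool --increments '[[[0, 0, 0], [4, -17, 0], 0.45], [[0, 0, 0], [4, -17, 0], 0.45], [[0, 0, 0], [3.8, -17.3, 0], 0.45], [[0, 0, 0], [0, 0, 22], 0.45], [[0, 0, 0], [0, 0, 22], 0.45], [[0, 0, 0], [0, 0, 22], 0.45], [[0, 0, 0], [0, 0, 20], 0.45], [[0, 0, 0], [0, 0, 0], 0.45]]' --squeeze 8

```text
time_s: 4.08
ee_pos: [0.572, 0.0694, 0.2152]
eef_rot: [-3.141, 0.003, 0.094]
force: [0.3, -0.1, 1.1]
grip_width: 0.0428
```

Run:
```python
from g import *
o,R=state(); print(w2l(o["ee_pos"]),shift([0,59.5,78]))
im=ctrl.camera("wrist")[:,:,::-1]; cv2.imwrite("pics/w2.png",im)
im=ctrl.camera("side")[:,:,::-1][150:350,220:400];  cv2.imwrite("pics/s2.png",cv2.resize(im,None,fx=3,fy=3,interpolation=cv2.INTER_CUBIC))
```

```text
[ -0.47562877  60.44093412 133.19749373] [ 0.62657632  0.94713926 55.19588049]
```

View pics/w2.png

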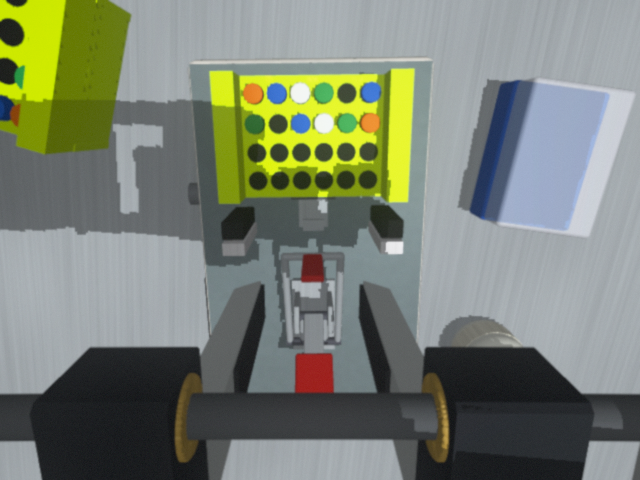

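View pics/s2.png

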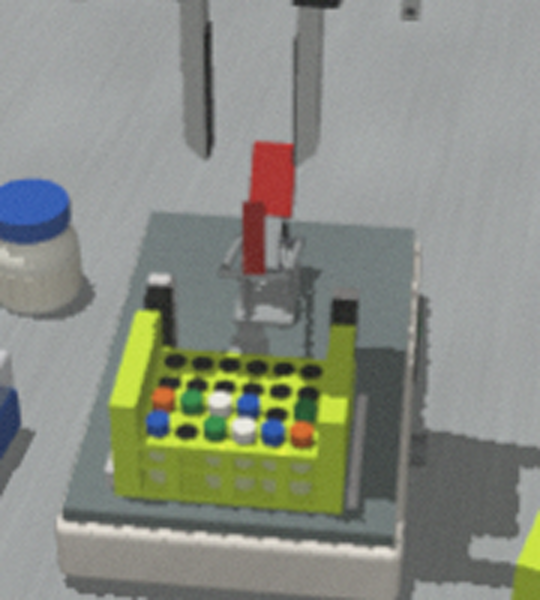

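The tab, wrist (313,255–281), is centred between the fingers at columns 265 and 360. I'll check its y quickly, then descend.

Run:
```python
from g import *
for z in (80,84,88,92): print(z,w2l(onz("wrist",313,281,.082+z/1000)).round(1))
for z in (36,40,44): print(z,w2l(onz("wrist",313,255,.082+z/1000)).round(1))
```

```text
80 [ 0.3 55.4 80. ]
84 [ 0.3 56.9 84. ]
88 [ 0.3 58.3 88. ]
92 [ 0.3 59.8 92. ]
36 [ 0.5 56.8 36. ]
40 [ 0.5 58.  40. ]
44 [ 0.5 59.2 44. ]
```

drive_tool --increments '[[[0, 0, 0], [0.5, 1, 18], 0.45], [[0, 0, 0], [0, 0, 18], 0.45], [[0, 0, 0], [0, 0, 12], 0.45], [[0, 0, 0], [0, 0, 6], 0.45], [[0, 0, 0], [0, 0, 0], 0.45]]'

```text
time_s: 4.8
ee_pos: [0.5731, 0.0676, 0.1622]
eef_rot: [-3.142, 0.0, 0.093]
force: [-0.2, -0.6, 0.5]
grip_width: 0.042
```

drive_tool --increments '[[[0, 0, 0], [0, 0, 0], 0.2], [[0, 0, 0], [0, 0, 0], 0], [[0, 0, 0], [0, 0, 0], 0], [[0, 0, 0], [0, 0, 0], 0], [[0, 0, 0], [0, 0, 0], 0]]' --squeeze 8

```text
time_s: 5.42
ee_pos: [0.5728, 0.0677, 0.1624]
eef_rot: [-3.141, 0.001, 0.094]
force: [-5.3, 1.2, 1.8]
grip_width: 0.0119
```

```bash
cat >> g.py <<'E'
def kin(bar_y,bar_z):
    # lever angle & loop angle for a bar position: pin on r=18 circle at distance 80.7, far(lever>) branch
    d=np.hypot(bar_y,bar_z); al=np.arctan2(bar_z,bar_y)
    ca=(d*d+18**2-80.7**2)/(2*18*d); be=np.arccos(np.clip(ca,-1,1)); a=al+be
    th=np.radians(202)-a; pin=18*np.array([np.cos(a),np.sin(a)])
    return th,np.arctan2(bar_z-pin[1],bar_y-pin[0]),abs(ca)<=1
E
python3 - <<'E'
from g import *
o,R=state(); t=w2l(o["ee_pos"]); print(t,o["grip_width"],o["force"])
b=np.array([58.2,40.2]); print(kin(*b))
th,ph,_=kin(*b); rot=lambda a:np.array([[np.cos(a),-np.sin(a)],[np.sin(a),np.cos(a)]])
p=rot(-ph)@(t[1:]-b); print("p",p)
prev=t[1:]
for B in [(58.2,42),(64,43),(70,42),(76,40),(80,38),(84,36),(84.5,32),(84.5,28),(84.5,24),(84.5,20),(84.5,16),(84.5,12),(84.5,10),(84.5,8),(80,8),(76,8)]:
    th,ph,ok=kin(*B); q=np.array(B)+rot(ph)@p; print(B,round(th,2),round(np.degrees(ph),1),ok,"tcp",q.round(1),"dy,dz",(q-prev).round(1)); prev=q
E
```

```text
[ 0.13825787 58.67523255 80.4346454 ] 0.011865065020392706 [-5.32969231  1.18972549  1.79654393]
(np.float64(0.8661633262746462), np.float64(0.4057511000740963), np.True_)
p [16.31762274 36.7802627 ]
(58.2, 42) 0.92 24.0 True tcp [58.1 82.2] dy,dz [-0.5  1.8]
(64, 43) 1.28 21.1 True tcp [66.  83.2] dy,dz [7.9 0.9]
(70, 42) 1.58 18.2 True tcp [74. 82.] dy,dz [ 8.  -1.1]
(76, 40) 1.86 15.9 True tcp [81.6 79.8] dy,dz [ 7.7 -2.2]
(80, 38) 2.06 14.4 True tcp [86.6 77.7] dy,dz [ 5.  -2.2]
(84, 36) 2.27 13.5 True tcp [91.3 75.6] dy,dz [ 4.6 -2.1]
(84.5, 32) 2.25 10.5 True tcp [93.8 71.1] dy,dz [ 2.6 -4.4]
(84.5, 28) 2.21 7.5 True tcp [95.9 66.6] dy,dz [ 2.  -4.5]
(84.5, 24) 2.18 4.6 True tcp [97.8 62. ] dy,dz [ 2.  -4.6]
(84.5, 20) 2.17 1.7 True tcp [99.7 57.3] dy,dz [ 1.9 -4.7]
(84.5, 16) 2.17 -1.1 True tcp [101.5  52.5] dy,dz [ 1.8 -4.8]
(84.5, 12) 2.18 -3.9 True tcp [103.3  47.6] dy,dz [ 1.8 -4.9]
(84.5, 10) 2.19 -5.3 True tcp [104.2  45.1] dy,dz [ 0.9 -2.5]
(84.5, 8) 2.2 -6.7 True tcp [105.   42.6] dy,dz [ 0.8 -2.5]
(80, 8) 1.95 -7.1 True tcp [100.7  42.5] dy,dz [-4.3 -0.1]
(76, 8) 1.72 -6.8 True tcp [96.5 42.6] dy,dz [-4.2  0.1]
```

The tab is pinched, with an opening of 11.9 mm. Now I draw it out over the hook.

drive_tool --increments '[[[0, 0, 0], [-0.6, -1, -1.8], 0], [[0, 0, 0], [0, -3.5, -0.5], 0], [[0, 0, 0], [0, -3.5, -0.5], 0], [[0, 0, 0], [0, -4, 0.5], 0], [[0, 0, 0], [0, -4, 0.7], 0], [[0, 0, 0], [0, 0, 0], 0]]'

```text
time_s: 6.18
ee_pos: [0.5709, 0.084, 0.1641]
eef_rot: [-3.141, -0.0, 0.094]
force: [-2.7, -1.2, -0.6]
grip_width: 0.0119
```

Run:
```python
from g import *
o,R=state(); print(w2l(o["ee_pos"]),o["force"],o["grip_width"])
im=ctrl.camera("side")[:,:,::-1][150:350,220:400];  cv2.imwrite("pics/s3.png",cv2.resize(im,None,fx=3,fy=3,interpolation=cv2.INTER_CUBIC))
```

```text
[-0.14540962 75.09197008 82.07680977] [-2.66832274 -1.17217391 -0.5751442 ] 0.011853443980974885
```

View pics/s3.png

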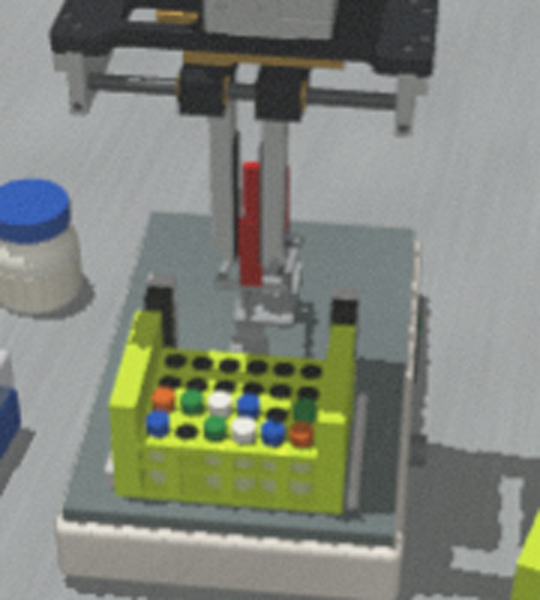

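The tab is held between the fingers at crop (250,220). The lever has swung up behind it, and the bar is still above the hook. I continue outwards.

drive_tool --increments '[[[0, 0, 0], [0, -3.3, 1.1], 0], [[0, 0, 0], [0, -3.3, 1.2], 0], [[0, 0, 0], [0, -3.3, 1.4], 0], [[0, 0, 0], [0, -3.2, 1.4], 0], [[0, 0, 0], [0, -3, 1.4], 0], [[0, 0, 0], [0, 0, 0], 0]]'

```text
time_s: 6.98
ee_pos: [0.5694, 0.0998, 0.1575]
eef_rot: [-3.141, 0.0, 0.094]
force: [-3.0, -1.7, -0.1]
grip_width: 0.0117
```

Run:
```python
from g import *
o,R=state(); print(w2l(o["ee_pos"]),o["force"],o["grip_width"])
im=ctrl.camera("side")[:,:,::-1][150:350,220:400];  cv2.imwrite("pics/s4.png",cv2.resize(im,None,fx=3,fy=3,interpolation=cv2.INTER_CUBIC))
im=ctrl.camera("wrist")[:,:,::-1];  cv2.imwrite("pics/w4.png",im)
```

```text
[-0.13701857 90.95453924 75.47538941] [-2.98486521 -1.68375696 -0.12685872] 0.011734376980133621
```

View pics/s4.png

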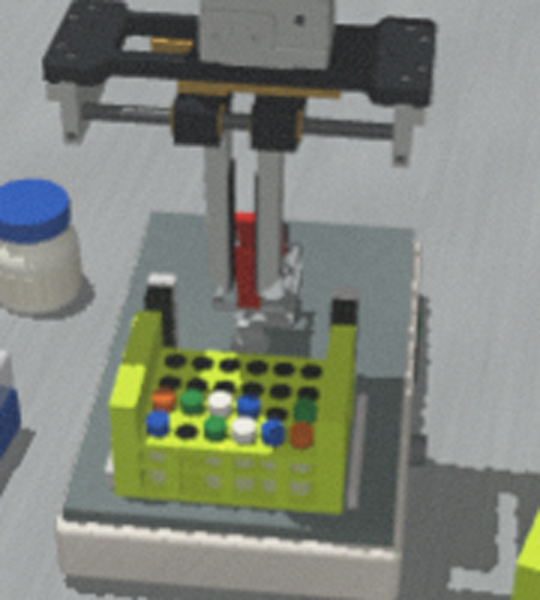

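View pics/w4.png

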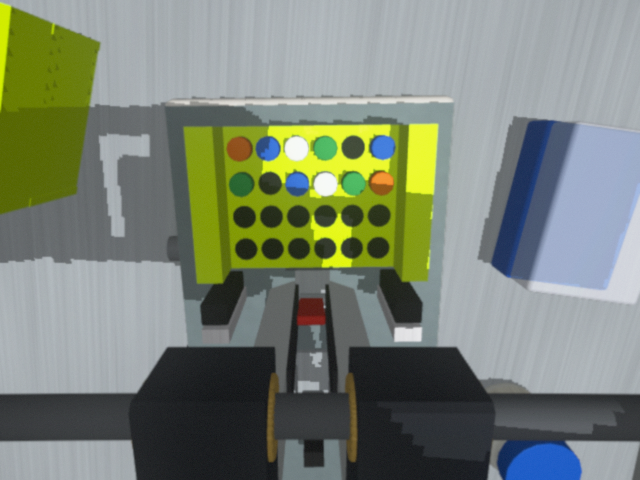

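Run:
```python
from g import *
for b in ((84,36),(80,36),(84,32),(80,38)): print(b,proj("side",l2w([0,*b])),[proj("side",l2w([x,*b])).round(1) for x in (-17.5,17.5)])
print("hook overhang edge",proj("side",l2w([0,77,16])),"rack face top",proj("side",l2w([0,91.5,11])))
```

```text
(84, 36) [301.61990224 252.48600251] [array([312.6, 253.3]), array([290.7, 251.6])]
(80, 36) [301.95220746 250.95069392] [array([312.9, 251.8]), array([291.1, 250.1])]
(84, 32) [301.63321594 254.46989202] [array([312.6, 255.3]), array([290.7, 253.6])]
(80, 38) [301.94607018 249.95587745] [array([312.9, 250.8]), array([291. , 249.1])]
hook overhang edge [302.25697981 259.58612096] rack face top [301.08530443 267.6390862 ]
```

drive_tool --increments '[[[0, 0, 0], [0, -2.8, 4.4], 0], [[0, 0, 0], [0, -2, 4.5], 0], [[0, 0, 0], [0, -2, 4.6], 0], [[0, 0, 0], [0, -1.9, 4.7], 0], [[0, 0, 0], [0, -1.8, 4.8], 0], [[0, 0, 0], [0, 0, 0], 0]]'

```text
time_s: 7.82
ee_pos: [0.5684, 0.1104, 0.1344]
eef_rot: [-3.141, 0.0, 0.094]
force: [-4.3, 1.3, -0.6]
grip_width: 0.0121
```

Run:
```python
from g import *
o,R=state(); print(w2l(o["ee_pos"]),o["force"],o["moment"],o["grip_width"])
im=ctrl.camera("side")[:,:,::-1][150:350,220:400];  cv2.imwrite("pics/s5.png",cv2.resize(im,None,fx=3,fy=3,interpolation=cv2.INTER_CUBIC))
```

```text
[ -0.12283915 101.60596644  52.40925162] [-4.28503087  1.25982978 -0.57734876] [0.1457319  0.81855461 0.01744986] 0.012092209760054406
```

View pics/s5.png

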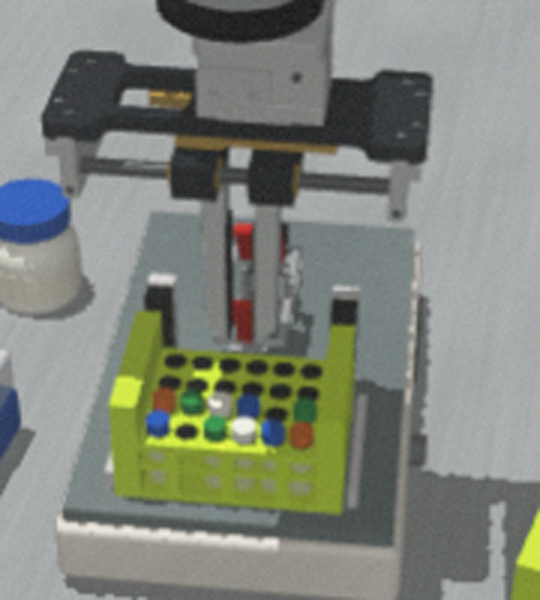

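drive_tool --increments '[[[0, 0, 0], [0, -0.9, 2.4], 0], [[0, 0, 0], [0, 0, 0], 0]]'

```text
time_s: 8.12
ee_pos: [0.5684, 0.111, 0.1323]
eef_rot: [-3.141, 0.0, 0.094]
force: [-4.7, 0.5, 0.0]
grip_width: 0.0118
```

drive_tool --increments '[[[0, 0, 0], [0, -0.45, 1.2], 0], [[0, 0, 0], [0, 0, 0], 0]]'

```text
time_s: 8.38
ee_pos: [0.5683, 0.1114, 0.1312]
eef_rot: [-3.141, 0.0, 0.093]
force: [-5.4, 0.1, 0.7]
grip_width: 0.012
```

drive_tool --increments '[[[0, 0, 0], [0, -0.45, 1.2], 0], [[0, 0, 0], [0, 0, 0], 0]]'

```text
time_s: 8.62
ee_pos: [0.5683, 0.1119, 0.13]
eef_rot: [-3.141, -0.0, 0.093]
force: [-4.6, 0.6, -0.0]
grip_width: 0.0121
```

drive_tool --increments '[[[0, 0, 0], [0, -0.45, 1.2], 0], [[0, 0, 0], [0, 0, 0], 0]]'

```text
time_s: 8.88
ee_pos: [0.5683, 0.1123, 0.1288]
eef_rot: [-3.141, -0.0, 0.093]
force: [-5.2, 0.9, 0.1]
grip_width: 0.0115
```

drive_tool --increments '[[[0, 0, 0], [-0.4, -0.45, 1.2], 0], [[0, 0, 0], [0, 0, 0], 0]]'

```text
time_s: 9.12
ee_pos: [0.568, 0.1127, 0.1276]
eef_rot: [-3.141, -0.001, 0.093]
force: [-3.2, 1.5, 0.4]
grip_width: 0.0118
```

drive_tool --increments '[[[0, 0, 0], [0, -0.45, 1.2], 0], [[0, 0, 0], [0, 0, 0], 0]]'

```text
time_s: 9.38
ee_pos: [0.568, 0.1131, 0.1263]
eef_rot: [-3.142, -0.0, 0.094]
force: [-4.2, 0.3, 2.2]
grip_width: 0.0117
```

drive_tool --increments '[[[0, 0, 0], [0, -0.3, 0.8], 0], [[0, 0, 0], [0, 0, 0], 0]]'

```text
time_s: 9.62
ee_pos: [0.568, 0.1133, 0.126]
eef_rot: [3.141, -0.001, 0.093]
force: [-4.9, -0.5, 7.5]
grip_width: 0.0121
```

drive_tool --increments '[[[0, 0, 0], [0, -0.3, 0.8], 0], [[0, 0, 0], [0, 0, 0], 0]]'

```text
time_s: 9.88
ee_pos: [0.5681, 0.1135, 0.1254]
eef_rot: [3.141, -0.001, 0.093]
force: [-6.2, -1.0, 9.2]
grip_width: 0.0118
```

drive_tool --increments '[[[0, 0, 0], [-0.4, 0.2, -0.9], 0], [[0, 0, 0], [0, 0, 0], 0]]'

```text
time_s: 10.12
ee_pos: [0.5677, 0.1134, 0.1256]
eef_rot: [-3.142, -0.001, 0.093]
force: [-1.0, 0.1, 2.3]
grip_width: 0.0119
```

Run:
```python
from g import *
o,R=state(); print(w2l(o["ee_pos"]),o["force"],o["moment"],o["grip_width"])
im=ctrl.camera("side")[:,:,::-1][220:300,260:350];  cv2.imwrite("pics/s6.png",cv2.resize(im,None,fx=7,fy=7,interpolation=cv2.INTER_CUBIC))
print(proj("side",l2w([0,84.5,9])),proj("side",l2w([17.5,84.5,9])))
im=ctrl.camera("wrist")[:,:,::-1][240:400,220:410];  cv2.imwrite("pics/w6.png",cv2.resize(im,None,fx=4,fy=4,interpolation=cv2.INTER_CUBIC))
```

```text
[ -0.54307054 104.60731729  43.6140741 ] [-1.02526824  0.13776621  2.30821357] [-0.047487    0.13685346  0.01647537] 0.01186911074243802
[301.66835603 265.8494456 ] [290.94554822 264.99349077]
```

View pics/s6.png

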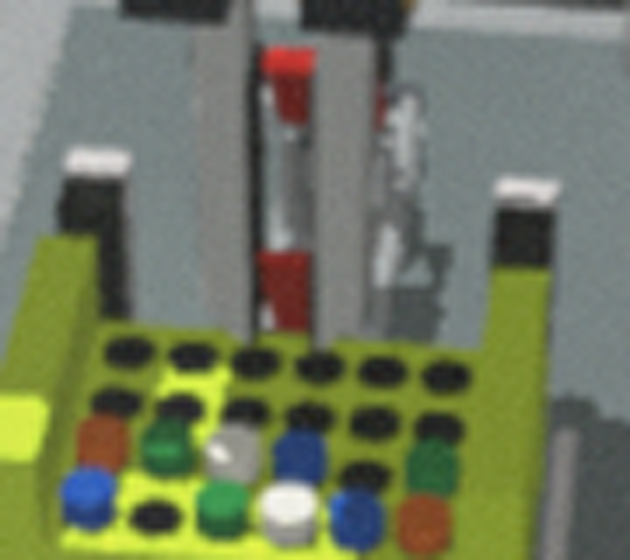

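View pics/w6.png

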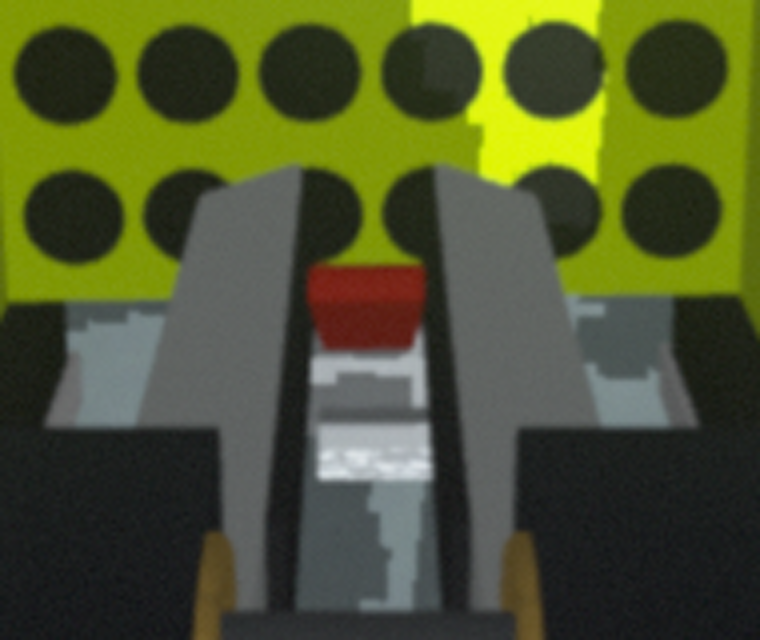

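The tab's foot is at wrist crop row 350 and the overhang's edge at row 420. So the bar lies on the floor between the overhang and the rack face. I'll compute the distances.

Run:
```python
from g import *
f=lambda u,v:(u/4+220,v/4+240)
print("tab foot",[w2l(onz("wrist",*f(365,350),.082+z/1000)).round(1) for z in(8,10,12)])
print("tab end",[w2l(onz("wrist",*f(365,268),.082+z/1000)).round(1) for z in(48,50,52)])
print("overhang edge",[w2l(onz("wrist",*f(372,420),.082+z/1000)).round(1) for z in(14,16,18)])
print("overhang front",[w2l(onz("wrist",*f(372,480),.082+z/1000)).round(1) for z in(14,16,18)])
print("rack face top",[w2l(onz("wrist",*f(240,298),.082+z/1000)).round(1) for z in(11,)])
```

```text
tab foot [array([-1.5, 82.2,  8. ]), array([-1.5, 83.2, 10. ]), array([-1.5, 84.2, 12. ])]
tab end [array([ -1.5, 110.9,  48. ]), array([ -1.5, 111.7,  50. ]), array([ -1.5, 112.6,  52. ])]
overhang edge [array([-0.6, 75.7, 14. ]), array([-0.7, 76.8, 16. ]), array([-0.7, 77.9, 18. ])]
overhang front [array([-0.7, 67.4, 14. ]), array([-0.7, 68.6, 16. ]), array([-0.7, 69.7, 18. ])]
rack face top [array([-16.9,  90.7,  11. ])]
```

drive_tool --increments '[[[0, 0, 0], [0, 2, 0], 0], [[0, 0, 0], [0, 2, 0], 0], [[0, 0, 0], [0, 0, 0], 0]]'

```text
time_s: 10.6
ee_pos: [0.5679, 0.1098, 0.1255]
eef_rot: [-3.141, -0.001, 0.094]
force: [-1.2, 4.3, 3.1]
grip_width: 0.012
```

drive_tool --increments '[[[0, 0, 0], [0, 1.5, 0], 0], [[0, 0, 0], [0, 0.5, 0], 0], [[0, 0, 0], [0, 0, 0], 0]]'

```text
time_s: 10.98
ee_pos: [0.5681, 0.1075, 0.1255]
eef_rot: [-3.142, -0.0, 0.093]
force: [0.3, 4.0, 2.9]
grip_width: 0.012
```

drive_tool --increments '[[[0, 0, 0], [0, 1.3, 0], 0], [[0, 0, 0], [0, 0, 0], 0]]'

```text
time_s: 11.22
ee_pos: [0.5682, 0.1061, 0.1255]
eef_rot: [3.142, -0.0, 0.093]
force: [0.4, 4.0, 3.3]
grip_width: 0.0121
```

drive_tool --increments '[[[0, 0, 0], [0, 1, 0], 0], [[0, 0, 0], [0, 0, 0], 0]]'

```text
time_s: 11.48
ee_pos: [0.5683, 0.1051, 0.1255]
eef_rot: [3.142, -0.0, 0.093]
force: [-0.1, 4.7, 3.9]
grip_width: 0.0118
```

drive_tool --increments '[[[0, 0, 0], [0, 0.8, 0], 0], [[0, 0, 0], [0, 0, 0], 0]]'

```text
time_s: 11.72
ee_pos: [0.5683, 0.1045, 0.1256]
eef_rot: [-3.141, -0.0, 0.094]
force: [1.3, 5.6, 4.1]
grip_width: 0.0122
```

Run:
```python
from g import *
o,R=state(); print(w2l(o["ee_pos"]),o["force"],o["moment"],o["grip_width"])
im=ctrl.camera("wrist")[:,:,::-1][240:400,220:410];  cv2.imwrite("pics/w7.png",cv2.resize(im,None,fx=4,fy=4,interpolation=cv2.INTER_CUBIC))
```

```text
[-0.76516797 95.69301073 43.55210643] [1.27696389 5.56178064 4.08764423] [ 1.02820733 -0.36037318  0.07432729] 0.012204334126982377
```

View pics/w7.png

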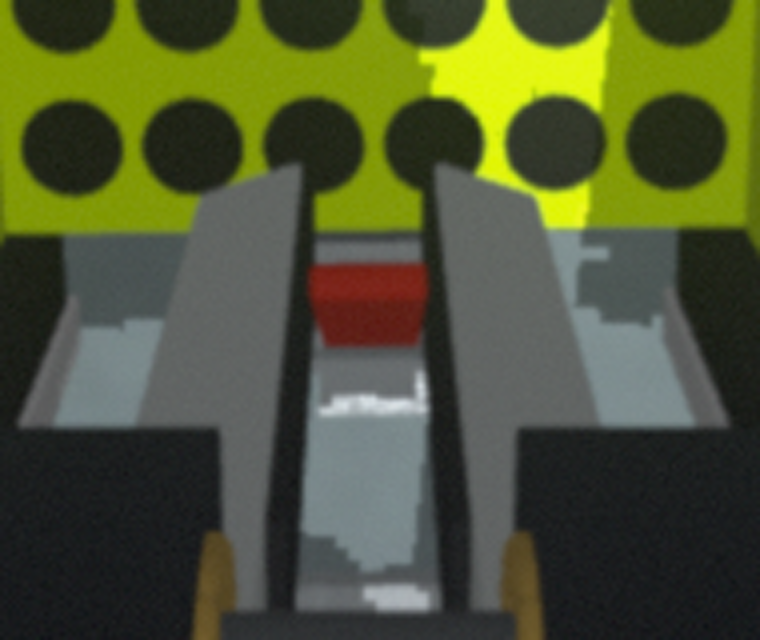

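drive_tool --increments '[[[0, 0, 0], [0, 0.7, -0.6], 0], [[0, 0, 0], [0, 0, 0], 0]]'

```text
time_s: 12.02
ee_pos: [0.5683, 0.1039, 0.1259]
eef_rot: [-3.141, -0.0, 0.093]
force: [1.8, 6.8, 1.0]
grip_width: 0.0119
```

drive_tool --increments '[[[0, 0, 0], [0, 0, -2], 0], [[0, 0, 0], [0, 0, 0], 0]]'

```text
time_s: 12.28
ee_pos: [0.5683, 0.1034, 0.1278]
eef_rot: [3.141, 0.0, 0.093]
force: [2.7, 1.5, -1.6]
grip_width: 0.0119
```

drive_tool --increments '[[[0, 0, 0], [0, 0, -1], 0], [[0, 0, 0], [0, 0, 0], 0]]'

```text
time_s: 12.52
ee_pos: [0.5683, 0.1033, 0.1289]
eef_rot: [3.141, 0.0, 0.093]
force: [3.2, -0.2, -2.9]
grip_width: 0.0122
```

drive_tool --increments '[[[0, 0, 0], [0, 0, -1], 0], [[0, 0, 0], [0, 0, 0], 0]]'

```text
time_s: 12.78
ee_pos: [0.5682, 0.1035, 0.13]
eef_rot: [3.141, 0.0, 0.093]
force: [2.6, -0.8, -4.0]
grip_width: 0.0121
```

Lifting draws a growing downward pull of −4 N, so the overhang is holding the bar. I lower it again, look, and release.

drive_tool --increments '[[[0, 0, 0], [0, 0, 2], 0], [[0, 0, 0], [0, 0.3, 1.5], 0], [[0, 0, 0], [0, 0, 0], 0]]'

```text
time_s: 13.15
ee_pos: [0.5684, 0.1037, 0.1267]
eef_rot: [-3.141, -0.0, 0.094]
force: [1.0, 2.9, 2.2]
grip_width: 0.0119
```

Run:
```python
from g import *
o,R=state(); print(w2l(o["ee_pos"]),o["force"],o["moment"],o["grip_width"])
im=ctrl.camera("wrist")[:,:,::-1][240:400,220:410];  cv2.imwrite("pics/w8.png",cv2.resize(im,None,fx=4,fy=4,interpolation=cv2.INTER_CUBIC))
```

```text
[-0.81285225 94.86458872 44.6956143 ] [1.00181898 2.92394287 2.23674579] [ 0.57596409 -0.4667567   0.03431038] 0.011881247445254711
```

View pics/w8.png

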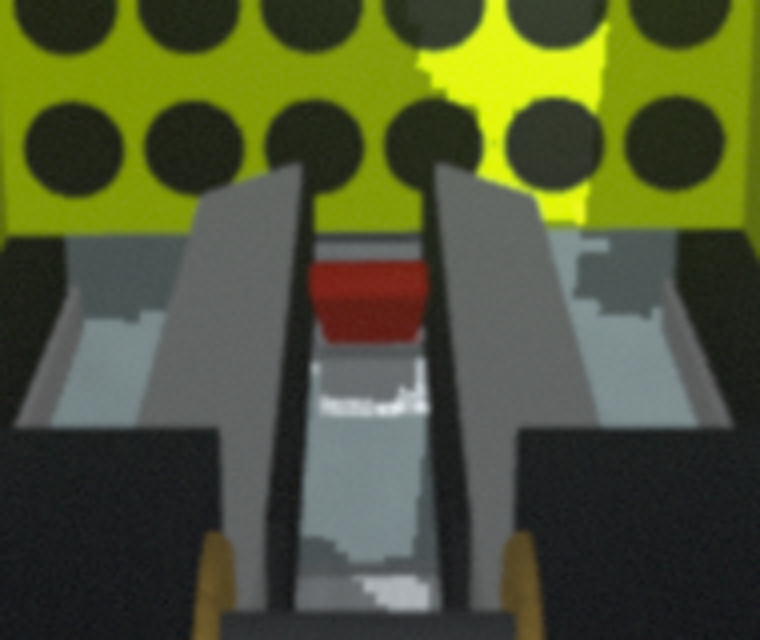

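The tab is at crop (368,300), directly above the overhang, and the rack came along with the tool, so the bar is hooked. I release and rise.

drive_tool --increments '[[[0, 0, 0], [0, 0, 0], 0.2], [[0, 0, 0], [0, 0, 0], 0.4], [[0, 0, 0], [0, 0, 0], 0.45], [[0, 0, 0], [0, 0, 0], 0.45], [[0, 0, 0], [0, 0, -15], 0.45], [[0, 0, 0], [0, 0, -30], 0.45], [[0, 0, 0], [0, 0, -30], 0.45], [[0, 0, 0], [0, 0, -20], 0.45], [[0, 0, 0], [0, 0, -10], 0.45], [[0, 0, 0], [0, 0, 0], 0.2]]'

```text
time_s: 14.45
ee_pos: [0.5684, 0.1034, 0.2321]
eef_rot: [3.142, -0.001, 0.094]
force: [0.3, -0.3, 0.4]
grip_width: 0.0355
```

Run:
```python
from g import *
o,R=state(); print(w2l(o["ee_pos"]),o["force"],o["grip_width"])
im=ctrl.camera("wrist")[:,:,::-1];  cv2.imwrite("pics/w9.png",im)
im=ctrl.camera("side")[:,:,::-1][180:330,240:390];  cv2.imwrite("pics/s9.png",cv2.resize(im,None,fx=4,fy=4,interpolation=cv2.INTER_CUBIC))
im=ctrl.camera("top")[:,:,::-1][165:295,235:415];  cv2.imwrite("pics/t9.png",cv2.resize(im,None,fx=4,fy=4,interpolation=cv2.INTER_CUBIC))
```

```text
[ -0.74574979  94.5638674  150.13027098] [ 0.31549067 -0.29707478  0.40070722] 0.03552845116292593
```

View pics/w9.png

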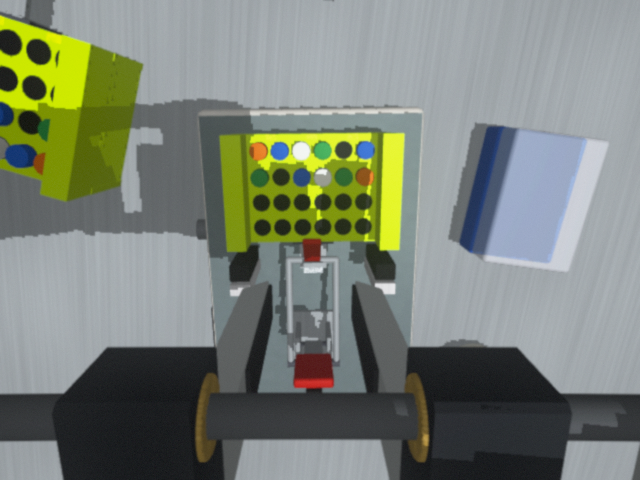

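View pics/s9.png

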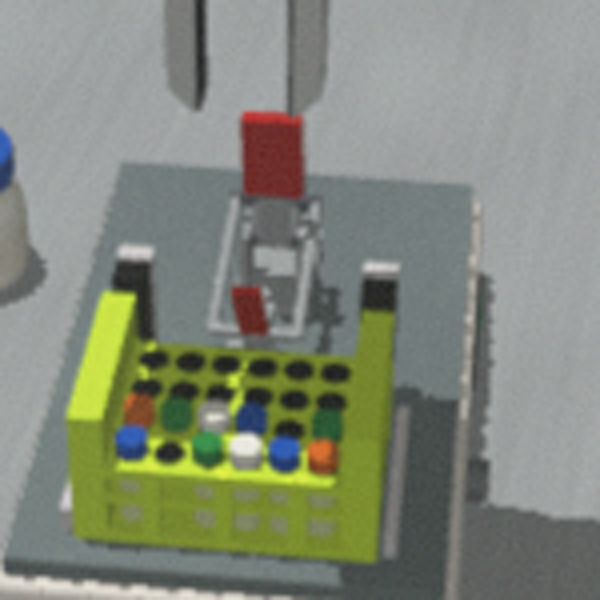

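View pics/t9.png

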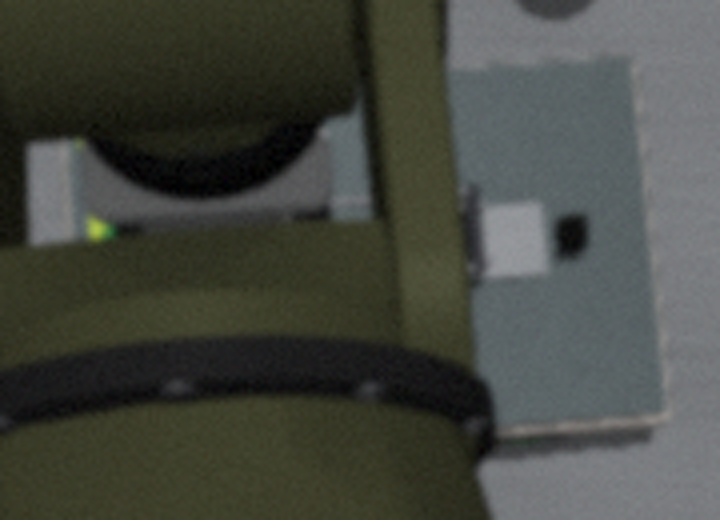

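The bar lies in the hook below the overhang, wrist (312,265), and the lever is about upright with its grip at wrist (313,370). Next I close the fingers and go to the rack side of the grip.

drive_tool --increments '[[[0, 0, 0], [0.7, 16, 0], 0], [[0, 0, 0], [0, 16, 0], 0], [[0, 0, 0], [0, 16, 0], 0], [[0, 0, 0], [0, 14, 0], 0], [[0, 0, 0], [0, 0, 20], 0], [[0, 0, 0], [0, 0, 20], 0], [[0, 0, 0], [0, 0, 15], 0], [[0, 0, 0], [0, 0, 0], 0]]' --squeeze 10

```text
time_s: 15.6
ee_pos: [0.5745, 0.0414, 0.1757]
eef_rot: [-3.141, 0.002, 0.093]
force: [-0.0, 0.0, -0.6]
grip_width: 0.0004
```

Run:
```python
from g import *
o,R=state(); print(w2l(o["ee_pos"]),o["force"],o["grip_width"])
im=ctrl.camera("side")[:,:,::-1][130:330,240:390];  cv2.imwrite("pics/s10.png",cv2.resize(im,None,fx=3,fy=3,interpolation=cv2.INTER_CUBIC))
im=ctrl.camera("wrist")[:,:,::-1];  cv2.imwrite("pics/w10.png",im)
```

```text
[-0.70970999 32.29771353 93.7001054 ] [-0.04938543  0.02369309 -0.58934449] 0.0003532358581708104
```

View pics/s10.png

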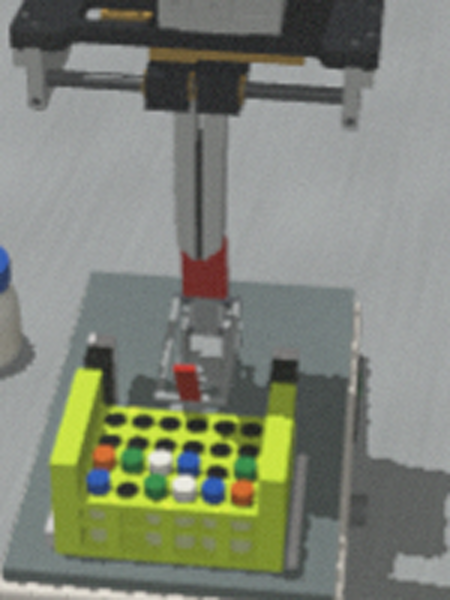

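View pics/w10.png

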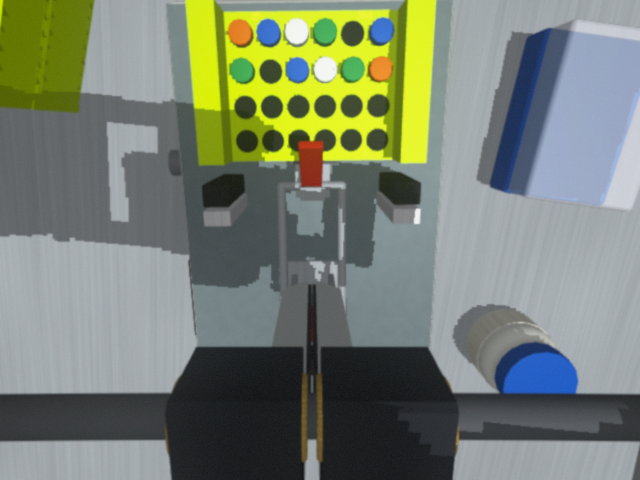

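drive_tool --increments '[[[0, 0, 0], [0.7, 0, 16], 0], [[0, 0, 0], [0, 4, 0], 0], [[0, 0, 0], [0, 3, 0], 0], [[0, 0, 0], [0, 2, 0], 0], [[0, 0, 0], [0, 0, 0], 0]]'

```text
time_s: 16.32
ee_pos: [0.5765, 0.0327, 0.1608]
eef_rot: [3.142, -0.0, 0.093]
force: [-1.0, 0.4, -0.2]
grip_width: 0.0001
```

drive_tool --increments '[[[0, 0, 0], [0, 1.5, 0], 0], [[0, 0, 0], [0, 1.5, 0], 0]]'

```text
time_s: 16.58
ee_pos: [0.5767, 0.0299, 0.1607]
eef_rot: [-3.141, -0.0, 0.094]
force: [-0.1, 1.6, 1.5]
grip_width: 0.0004
```

drive_tool --increments '[[[0, 0, 0], [0, 1.5, 0], 0], [[0, 0, 0], [0, 1.5, 0], 0]]'

```text
time_s: 16.82
ee_pos: [0.577, 0.0267, 0.1606]
eef_rot: [3.142, -0.0, 0.093]
force: [0.4, 2.3, 1.2]
grip_width: 0.0005
```

drive_tool --increments '[[[0, 0, 0], [0, 1.5, 0], 0], [[0, 0, 0], [0, 1.5, 0], 0]]'

```text
time_s: 17.08
ee_pos: [0.5772, 0.0237, 0.1606]
eef_rot: [-3.142, 0.0, 0.093]
force: [-0.0, 2.0, 2.0]
grip_width: 0.0004
```

drive_tool --increments '[[[0, 0, 0], [0, 1.5, 0], 0], [[0, 0, 0], [0, 1.5, 0], 0]]'

```text
time_s: 17.32
ee_pos: [0.5775, 0.0207, 0.1606]
eef_rot: [-3.142, -0.0, 0.093]
force: [-0.5, 1.8, 0.2]
grip_width: 0.0005
```

Contact is at latch y of about 21.5, as predicted, with a push of about 2 N. Now I compute the arc to follow.

```bash
cat >> g.py <<'E'
def arc(th,r=60): 
    return np.array([-r*np.cos(th)+6.5*np.sin(th)+8, r*np.sin(th)+6.5*np.cos(th)+17])
E
python3 - <<'E'
from g import *
o,R=state(); t=w2l(o["ee_pos"]); print(t,o["force"])
prev=t[1:]
for th in np.r_[1.45,1.4,1.35:0.01:-.05,0]:
    q=arc(th); print(round(th,2),q.round(1),"tool y,z",(-(q-prev)).round(1)); prev=q
E
```

```text
[ 0.29652363 11.46440369 78.59239214] [-0.53816312  1.79725857  0.23353844]
1.45 [ 7.2 77.3] tool y,z [4.2 1.2]
1.4 [ 4.2 77.2] tool y,z [3.  0.1]
1.35 [ 1.2 77. ] tool y,z [3.  0.3]
1.3 [-1.8 76.6] tool y,z [3.  0.4]
1.25 [-4.8 76. ] tool y,z [3.  0.6]
1.2 [-7.7 75.3] tool y,z [2.9 0.7]
1.15 [-10.6  74.4] tool y,z [2.9 0.9]
1.1 [-13.4  73.4] tool y,z [2.8 1. ]
1.05 [-16.2  72.3] tool y,z [2.8 1.1]
1.0 [-18.9  71. ] tool y,z [2.7 1.3]
0.95 [-21.6  69.6] tool y,z [2.7 1.4]
0.9 [-24.2  68. ] tool y,z [2.6 1.5]
0.85 [-26.7  66.4] tool y,z [2.5 1.7]
0.8 [-29.1  64.6] tool y,z [2.4 1.8]
0.75 [-31.5  62.7] tool y,z [2.3 1.9]
0.7 [-33.7  60.6] tool y,z [2.2 2. ]
0.65 [-35.8  58.5] tool y,z [2.1 2.1]
0.6 [-37.8  56.2] tool y,z [2.  2.2]
0.55 [-39.8  53.9] tool y,z [1.9 2.3]
0.5 [-41.5  51.5] tool y,z [1.8 2.4]
0.45 [-43.2  49. ] tool y,z [1.7 2.5]
0.4 [-44.7  46.4] tool y,z [1.5 2.6]
0.35 [-46.1  43.7] tool y,z [1.4 2.7]
0.3 [-47.4  40.9] tool y,z [1.3 2.7]
0.25 [-48.5  38.1] tool y,z [1.1 2.8]
0.2 [-49.5  35.3] tool y,z [1.  2.9]
0.15 [-50.4  32.4] tool y,z [0.8 2.9]
0.1 [-51.1  29.5] tool y,z [0.7 2.9]
0.05 [-51.6  26.5] tool y,z [0.5 3. ]
0.0 [-52.   23.5] tool y,z [0.4 3. ]
```

drive_tool --increments '[[[0, 0, 0], [0, 2.2, 0.6], 0], [[0, 0, 0], [0, 2.0, 0.6], 0], [[0, 0, 0], [0, 3, 0.1], 0], [[0, 0, 0], [0, 3, 0.3], 0], [[0, 0, 0], [0, 3, 0.4], 0]]'

```text
time_s: 17.95
ee_pos: [0.5787, 0.0075, 0.1585]
eef_rot: [3.142, 0.0, 0.093]
force: [-0.2, 1.5, 0.2]
grip_width: 0.0006
```

drive_tool --increments '[[[0, 0, 0], [0, 3, 0.6], 0], [[0, 0, 0], [0, 2.9, 0.7], 0], [[0, 0, 0], [0, 2.9, 0.9], 0], [[0, 0, 0], [0, 2.8, 1], 0], [[0, 0, 0], [0, 2.8, 1.1], 0]]'

```text
time_s: 18.58
ee_pos: [0.5801, -0.0068, 0.1542]
eef_rot: [3.142, 0.0, 0.093]
force: [1.9, 1.8, 0.4]
grip_width: 0.0006
```

Run:
```python
from g import *
o,R=state(); print(w2l(o["ee_pos"]),o["force"],o["grip_width"])
im=ctrl.camera("side")[:,:,::-1][130:330,240:390];  cv2.imwrite("pics/s11.png",cv2.resize(im,None,fx=3,fy=3,interpolation=cv2.INTER_CUBIC))
im=ctrl.camera("wrist")[:,:,::-1];  cv2.imwrite("pics/w11.png",im)
```

```text
[  0.19353865 -16.24147686  72.15644174] [1.94158757 1.80006545 0.37033803] 0.0005943656397228004
```

View pics/s11.png

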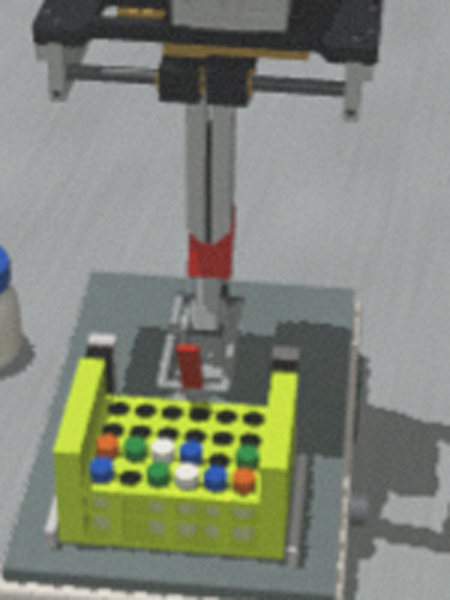

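View pics/w11.png

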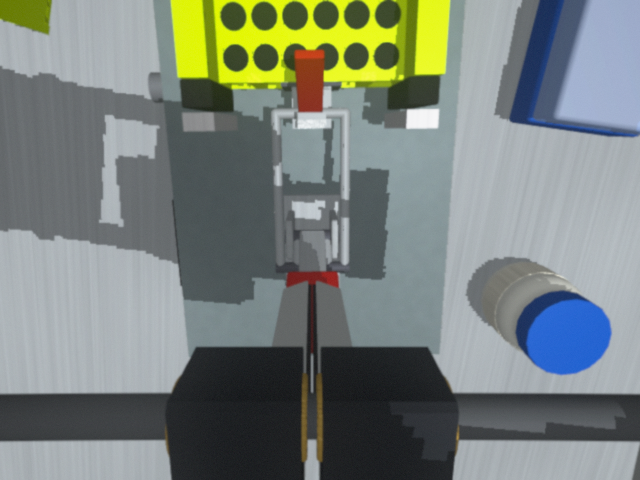

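The rack is following, with its face now close to the bumpers at wrist row 85, and the bar is still hooked. I continue.

drive_tool --increments '[[[0, 0, 0], [0, 2.7, 1.3], 0], [[0, 0, 0], [0, 2.7, 1.4], 0], [[0, 0, 0], [0, 2.6, 1.5], 0], [[0, 0, 0], [0, 2.5, 1.7], 0]]'

```text
time_s: 19.18
ee_pos: [0.5811, -0.0172, 0.1483]
eef_rot: [-3.141, -0.0, 0.093]
force: [0.3, 2.6, 0.6]
grip_width: 0.0006
```

drive_tool --increments '[[[0, 0, 0], [0, 2.4, 1.8], 0], [[0, 0, 0], [0, 2.3, 1.9], 0], [[0, 0, 0], [0, 2.2, 2], 0]]'

```text
time_s: 19.55
ee_pos: [0.5817, -0.0242, 0.1425]
eef_rot: [3.141, 0.0, 0.093]
force: [1.0, 2.6, -0.2]
grip_width: 0.0004
```

drive_tool --increments '[[[0, 0, 0], [0, 2.1, 2.1], 0], [[0, 0, 0], [0, 2, 2.2], 0]]'

```text
time_s: 19.8
ee_pos: [0.5821, -0.0282, 0.1382]
eef_rot: [3.142, -0.0, 0.093]
force: [1.1, 2.5, 1.6]
grip_width: 0.0007
```

drive_tool --increments '[[[0, 0, 0], [0, 1.9, 2.3], 0], [[0, 0, 0], [0, 1.8, 2.4], 0]]'

```text
time_s: 20.05
ee_pos: [0.5824, -0.0319, 0.1335]
eef_rot: [3.142, -0.0, 0.093]
force: [1.8, 3.3, 1.9]
grip_width: 0.0005
```

drive_tool --increments '[[[0, 0, 0], [0, 1.7, 2.5], 0], [[0, 0, 0], [0, 0, 0], 0]]'

```text
time_s: 20.3
ee_pos: [0.5825, -0.0336, 0.1309]
eef_rot: [3.141, 0.0, 0.093]
force: [-0.0, 1.1, 0.8]
grip_width: 0.0003
```

drive_tool --increments '[[[0, 0, 0], [0, 1.5, 2.6], 0], [[0, 0, 0], [0, 1.4, 2.7], 0]]'

```text
time_s: 20.55
ee_pos: [0.5828, -0.0364, 0.1257]
eef_rot: [3.141, -0.0, 0.093]
force: [0.7, 1.8, 1.6]
grip_width: 0.0003
```

drive_tool --increments '[[[0, 0, 0], [0, 1.3, 2.7], 0], [[0, 0, 0], [0, 0, 0], 0]]'

```text
time_s: 20.8
ee_pos: [0.5829, -0.0378, 0.1228]
eef_rot: [3.142, 0.0, 0.093]
force: [-0.1, 0.1, 0.4]
grip_width: 0.0002
```

Run:
```python
from g import *
o,R=state(); print(w2l(o["ee_pos"]),o["force"],o["grip_width"])
im=ctrl.camera("side")[:,:,::-1][130:330,240:390];  cv2.imwrite("pics/s12.png",cv2.resize(im,None,fx=3,fy=3,interpolation=cv2.INTER_CUBIC))
im=ctrl.camera("wrist")[:,:,::-1];  cv2.imwrite("pics/w12.png",im)
```

```text
[-2.25403057e-02 -4.72912477e+01  4.08311889e+01] [-0.07991549  0.09642479  0.35248747] 0.00018828010637852213
```

View pics/s12.png

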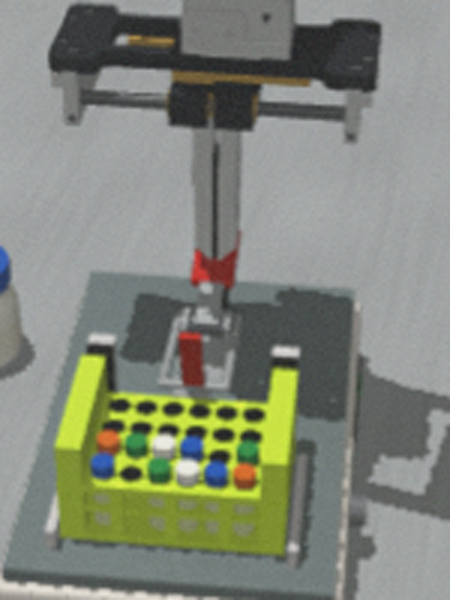

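View pics/w12.png

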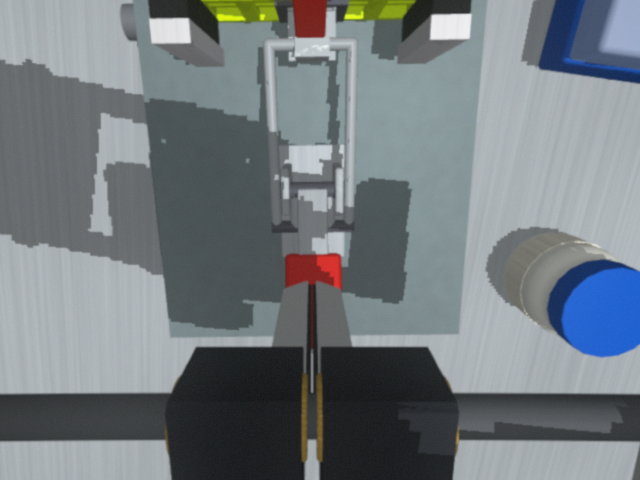

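Nothing looks wrong: the bar is hooked at wrist (312,45) and the rack is at the bumpers. I continue in small steps.

drive_tool --increments '[[[0, 0, 0], [0, 0.6, 1.4], 0], [[0, 0, 0], [0, 0, 0], 0]]'

```text
time_s: 21.15
ee_pos: [0.583, -0.0383, 0.1217]
eef_rot: [3.142, 0.0, 0.093]
force: [0.4, 0.9, 1.4]
grip_width: 0.0005
```

drive_tool --increments '[[[0, 0, 0], [0, 0.5, 1.4], 0], [[0, 0, 0], [0, 0.5, 1.5], 0]]'

```text
time_s: 21.4
ee_pos: [0.5831, -0.0393, 0.1188]
eef_rot: [3.142, -0.0, 0.093]
force: [-1.1, 0.7, 1.4]
grip_width: 0.0007
```

drive_tool --increments '[[[0, 0, 0], [0, 0.5, 1.4], 0], [[0, 0, 0], [0, 0.4, 1.5], 0]]'

```text
time_s: 21.65
ee_pos: [0.5832, -0.0402, 0.1158]
eef_rot: [3.142, 0.0, 0.093]
force: [-0.4, 0.2, 1.1]
grip_width: 0.0006
```

drive_tool --increments '[[[0, 0, 0], [0, 0.4, 1.4], 0], [[0, 0, 0], [0, 0.4, 1.5], 0]]'

```text
time_s: 21.9
ee_pos: [0.5832, -0.0409, 0.1129]
eef_rot: [3.142, 0.0, 0.093]
force: [-0.5, -0.2, 1.1]
grip_width: 0.0006
```

Run:
```python
from g import *
o,R=state(); print(w2l(o["ee_pos"]),o["force"],o["grip_width"])
im=ctrl.camera("side")[:,:,::-1][190:300,260:370];  cv2.imwrite("pics/s13.png",cv2.resize(im,None,fx=5,fy=5,interpolation=cv2.INTER_CUBIC))
im=ctrl.camera("wrist")[:,:,::-1];  cv2.imwrite("pics/w13.png",im)
```

```text
[  0.05284264 -50.46600685  30.91486467] [-0.47309063 -0.1544915   1.10447954] 0.0006409313559434375
```

View pics/s13.png

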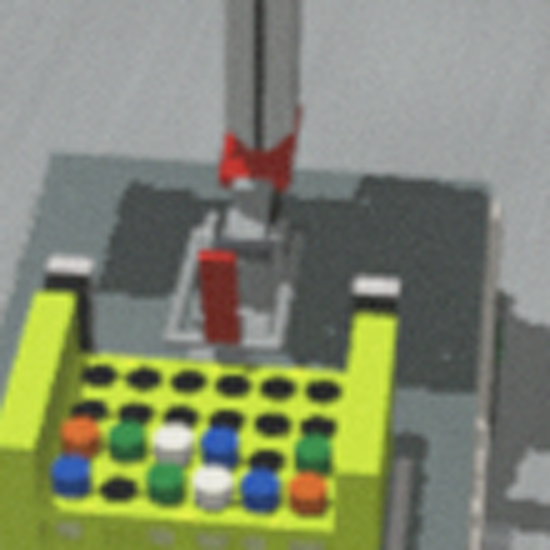

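View pics/w13.png

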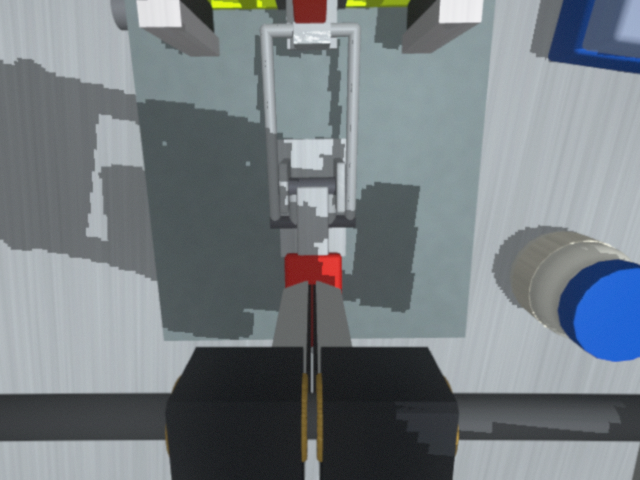

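The fingers are still on the grip at wrist (313,270) and the lever is nearly level. I follow it gently to the stop.

drive_tool --increments '[[[0, 0, 0], [0, 0.3, 1.4], 0], [[0, 0, 0], [0, 0, 0], 0]]'

```text
time_s: 22.25
ee_pos: [0.5832, -0.0412, 0.1115]
eef_rot: [-3.142, 0.0, 0.093]
force: [-1.5, 0.8, -0.6]
grip_width: 0.0004
```

drive_tool --increments '[[[0, 0, 0], [0, 0.3, 1.4], 0], [[0, 0, 0], [0, 0, 0], 0]]'

```text
time_s: 22.5
ee_pos: [0.5833, -0.0415, 0.1101]
eef_rot: [-3.142, 0.0, 0.093]
force: [0.1, -0.2, -0.1]
grip_width: 0.0006
```

drive_tool --increments '[[[0, 0, 0], [0, 0.2, 1], 0], [[0, 0, 0], [0, 0, 0], 0]]'

```text
time_s: 22.75
ee_pos: [0.5833, -0.0417, 0.1092]
eef_rot: [3.142, 0.0, 0.093]
force: [-0.2, 0.2, 0.3]
grip_width: 0.0003
```

drive_tool --increments '[[[0, 0, 0], [0, 0.1, 1], 0], [[0, 0, 0], [0, 0, 0], 0]]'

```text
time_s: 23.0
ee_pos: [0.5833, -0.0418, 0.1081]
eef_rot: [-3.142, 0.0, 0.093]
force: [0.5, 1.4, 0.1]
grip_width: 0.0004
```

drive_tool --increments '[[[0, 0, 0], [0, 0.1, 0.8], 0], [[0, 0, 0], [0, 0, 0], 0]]'

```text
time_s: 23.25
ee_pos: [0.5833, -0.0419, 0.1074]
eef_rot: [-3.142, 0.0, 0.093]
force: [0.0, 0.3, 1.1]
grip_width: 0.0006
```

drive_tool --increments '[[[0, 0, 0], [0, 0, 0.8], 0], [[0, 0, 0], [0, 0, 0], 0]]'

```text
time_s: 23.5
ee_pos: [0.5833, -0.0419, 0.1066]
eef_rot: [-3.142, 0.0, 0.093]
force: [0.1, 0.0, -0.0]
grip_width: 0.0004
```

drive_tool --increments '[[[0, 0, 0], [0, 0, 0.6], 0], [[0, 0, 0], [0, 0, 0], 0]]'

```text
time_s: 23.75
ee_pos: [0.5833, -0.0419, 0.106]
eef_rot: [-3.142, 0.0, 0.093]
force: [1.0, 0.0, 0.5]
grip_width: 0.0004
```

drive_tool --increments '[[[0, 0, 0], [0, 0, 0.5], 0], [[0, 0, 0], [0, 0, 0], 0]]'

```text
time_s: 24.0
ee_pos: [0.5834, -0.0419, 0.1058]
eef_rot: [3.142, -0.0, 0.093]
force: [-2.2, -0.1, 3.6]
grip_width: 0.0003
```

drive_tool --increments '[[[0, 0, 0], [0, 0, 0.5], 0], [[0, 0, 0], [0, 0, 0], 0]]'

```text
time_s: 24.25
ee_pos: [0.5834, -0.0419, 0.1056]
eef_rot: [3.141, -0.0, 0.093]
force: [-3.0, 0.5, 7.7]
grip_width: 0.0003
```

The stop is felt at tip height 6.7 mm, against 6.5 mm expected for the shut lever, with a force of 7.7 N. I back off and check.

drive_tool --increments '[[[0, 0, 0], [0, 0, -2], 0], [[0, 0, 0], [0, 0, -10], 0], [[0, 0, 0], [0, 0, -30], 0], [[0, 0, 0], [0, 0, -50], 0], [[0, 0, 0], [0, 0, -50], 0], [[0, 0, 0], [0, 0, -20], 0], [[0, 0, 0], [0, 0, 0], 0], [[0, 0, 0], [0, 0, 0], 0]]'

```text
time_s: 25.25
ee_pos: [0.583, -0.0419, 0.2658]
eef_rot: [-3.141, 0.002, 0.093]
force: [-0.6, -0.4, -0.2]
grip_width: 0.0003
```

Run:
```python
from g import *
o,R=state(); print(w2l(o["ee_pos"]),o["force"],o["grip_width"])
im=ctrl.camera("side")[:,:,::-1][190:310,250:370];  cv2.imwrite("pics/s14.png",cv2.resize(im,None,fx=5,fy=5,interpolation=cv2.INTER_CUBIC))
im=ctrl.camera("wrist")[:,:,::-1];  cv2.imwrite("pics/w14.png",im)
```

```text
[ -0.2881192  -51.38215701 183.81762958] [-0.5927043  -0.43201766 -0.24217485] 0.00032197609169642137
```

View pics/s14.png

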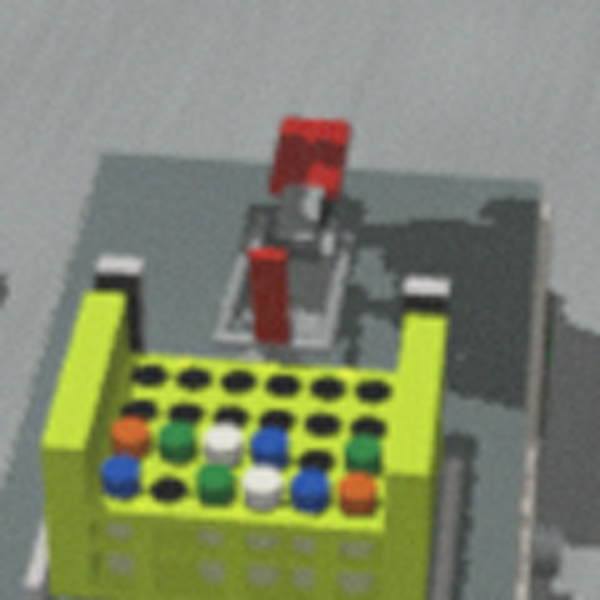

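View pics/w14.png

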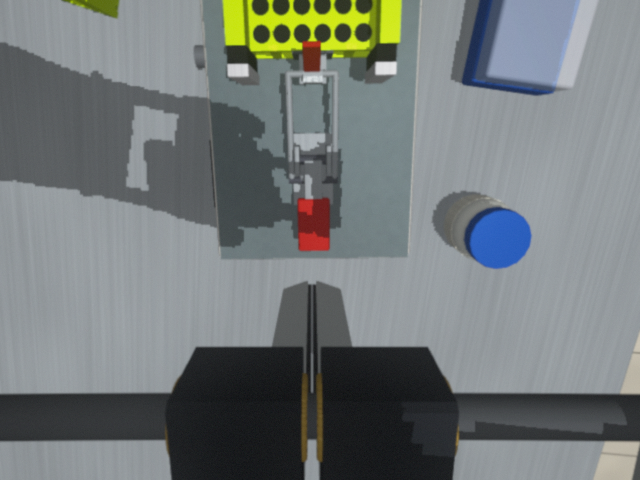

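Run:
```python
from g import *
for v in (199,249): print(v,w2l(onz("wrist",314,v,.0885)).round(1))
for v,z in ((52,11),(52,35)): print("rack",w2l(onz("wrist",312,v,.082+z/1000)).round(1))
print("side expect grip free end ctr (shut), base", (proj("side",l2w([0,-74,6.5]))-[250,190])*5,(proj("side",l2w([0,-30,6.5]))-[250,190])*5)
print("theta .15 free",(proj("side",l2w([0,-74*np.cos(.15)+1,6.5+74*np.sin(.15)]))-[250,190])*5)
im=cv2.imread("pics/w14.png")[0:110,210:410]; cv2.imwrite("pics/w14c.png",cv2.resize(im,None,fx=4,fy=4,interpolation=cv2.INTER_CUBIC))
```

```text
199 [  0.7 -31.4   6.5]
249 [  0.7 -72.9   6.5]
rack [-0.8 76.2 11. ]
rack [-0.8 72.4 35. ]
side expect grip free end ctr (shut), base [314.78401073 115.30294116] [300.62535752 182.99444091]
theta .15 free [314.45330603  93.02241735]
```

View pics/w14c.png

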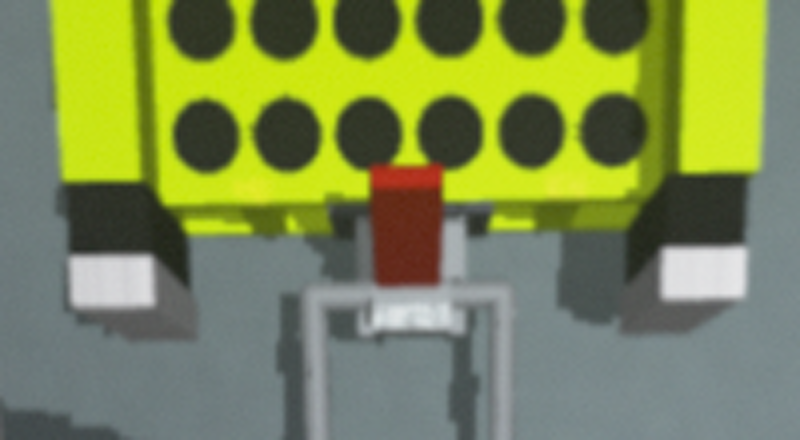

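The lever is shut: the grip's free end is at side crop row 119, where 115 is expected shut and 93 at 0.15 rad. The bar sits under the overhang at crop (410,293), the rack touches both black bumpers, and the tool is clear. I hand in.

```bash
python3 -c "
from station import ctrl
print(ctrl.hand_in(), ctrl.get_obs()['time_s'])"
```

```text
the job is handed in; nothing more can be done
the job is handed in; nothing more can be done
```

The rack is clamped and the job is handed in, at about 25 s of the 64 s allowed. No verdict was reported.

**What I did:** I pinched the loop's tab and drew the bar out over the hook. I felt for the hook's floor at about 9 N peak on the wrist and pulled the bar back under the overhang. A trial lift was resisted and the rack followed the pull, so the bar was hooked. I then pushed the lever over with closed fingers, at no more than about 4 N on the way. The lever stop was felt at 7.7 N and I backed off.

**Last checks:**
- **Lever:** it lies flat, within about 1.5 mm in the picture of where a shut lever should be, and it stayed shut after the tool left.
- **Bar:** it is in the hook, under the overhang.
- **Rack:** it stands flat against both bumpers.
- **Bystanders:** the tool stayed clear of the bottle, jar and tip box throughout. I did not measure their final positions.
- **Not measured:** the loop's pull and the bumper squeeze could not be read directly, so both are inferred from the pictures. The lever also needed less force through the toggle point than the stated 5 N (at most about 1.5 N there), which I did not explain.

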